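# Close and lock the terminal box cover

## Task

The terminal box has been left open: push its sliding cover fully shut, then with the wide flat screwdriver find the slot of the lock and turn it a quarter turn clockwise to its stop, so that the red tongue lies across the shut cover. Turn the lock only with the screwdriver and do not lean hard on it; then hang the screwdriver back upright in the middle hole of its blue stand, and leave the other things on the bench where they are.

Things in the scene. Friction and masses are not known exactly. Their poses are not given: they have to be found in the camera images.
- term_box: Light grey terminal box, 142 x 206 mm deck, 56 mm high, fixed to the bench. Origin: centre of its underside; its own x points from its near side (lock) to its far side (three black blanking caps), its y to its left, z up. The deck carries two aluminium rails along y; the cover slides between them over a compartment with brass terminals.
- cover (a joint): How far the aluminium cover (80 mm in the box's x, 104 mm in its y) stands open, in m: 0 = fully shut against the end stop, 0.070 = fully open. It opens towards the box's +y and is shut by pushing towards the box's -y with about 2 N; it stays where it is left. When the tongue is across the shut cover it bars a small steel lug on the cover, so the cover cannot be slid; with the tongue across, an open cover cannot be shut.
- ridge (a point): Top centre of the black push ridge on the cover, moves with the cover. The ridge runs 56 mm along the box's x, is 7 mm thick in y and stands 16 mm above the cover (its top 75.5 mm above the bench). Behind it (box +y side) the cover goes on for only 2 mm, then there is the free box deck, 19.5 mm below this point, up to 103 mm from the box's centre.
- lock (a joint): Angle of the quarter-turn lock in rad: 0 = open, the red tongue points to the box's +y; it grows clockwise seen from above; 1.571 = locked, at a hard stop, the tongue points to the box's +x and lies across the cover. Starts between 0 and 0.3. Friction of about 0.08 N m holds it where it is left; a light touch of the blade on the head does not turn it.
- slot (a point): Centre of the top face of the steel lock head, on its upright axis, 73.5 mm above the bench, at x = -47, y = -30 mm in the box's frame. Turns with the lock: x along the slot, z up, tongue along +y. Head 28 mm across; slot 18 mm long, 3.8 mm wide, 5 mm deep, ends closed, edges chamfered 0.8 mm, dark floor. The blade has about 0.2 rad of play either way in it, so the tool turns farther than the lock.
- screwdriver: Stubby wide flat screwdriver, 142 mm long, 0.11 kg. Origin: middle of the blade's tip edge; z runs up the shaft to the handle, x along the blade's width. Blade 14 mm wide, 2.2 mm thick; shaft 9 mm thick, blackened ferrule up to 17 mm thick; round orange handle with black ribs, 30 mm thick, from 74 mm (flat shoulder) to 142 mm above the tip (tapering over the last 7 mm).
- stand: Blue sheet-metal tool stand fixed to the bench: base 90 x 118 mm, top plate 70 x 98 mm, its top 88 mm above the bench. Origin: centre of its underside.
- stand_hole (a point): Centre of the middle hole, at the top face of the stand's top plate (88 mm above the bench). Hole 20 mm across, plate 4 mm thick, open below. The screwdriver hangs in it upright, shoulder on the plate, its tip 74 mm below this point; its blade may face any way.
- notebook: Bystander: purple notebook, 210 x 152 x 14 mm, lying at the left; loose, to be left alone. Origin under its centre.
- marker: Bystander: marker pen, 136 mm long, lying near the front edge; loose, to be left alone. Origin under its centre.
- timer: Bystander: white count-down timer, 55 x 66 x 20 mm, near the front edge; loose, to be left alone. Origin under its centre.
- jar_white: Bystander: white plastic jar with a red cap, 126 mm tall, behind the stand; loose, to be left alone. Origin under its centre.
- dropper: Bystander: amber dropper bottle with a red bulb, 109 mm tall, behind the stand; loose, to be left alone. Origin under its centre.
- petri_dish: Bystander: clear petri dish, 64 mm across, 17 mm high, near the front edge; loose, to be left alone. Origin under its centre.

How it is judged:
By the outcome, as a careful person would: the job done as asked, in the order asked, and still so for the second after the job is handed in, with the robot touching nothing.
It also fails if it takes over 72 s, if anything falls off the work surface, if the arm or the gripper's body presses on something with over 40 N, if the wrist force passes 120 N, or if a joint passes its speed limit or range.

## Robot

A 6-joint arm with a two-finger parallel gripper is mounted at the origin on a cart in front of the work surface, level with it; the furniture and walls round the work are solid. World frame = base frame: x ahead of the robot, y to its left, z up, the work surface at z = 0. Lengths are in mm, angles in degrees, forces in N, time in s.
With the tool pointing down it reaches from about 300 to 850 mm from the base axis. Payload 4.2 kg.
Tool frame: the origin (TCP) lies at the very end of the fingers, on their centre line; the grasp point (between the pads) lies 19 mm behind it; z points along the fingers, y is the direction in which the jaws open and shut (so a half turn about z gives the same grasp; the last joint's range is limited). The gripper opens to 91 mm and grips with 3 to 60 N. Pads are 32 mm wide; open, the fingers measure 118 mm over their backs; the gripper's body (76 mm by 178 mm) begins 60 mm behind the grasp point.
Start: joints at [-67.895, 18.312, 89.639, -0, 72.044, -1.146], TCP at [226.988, -528.318, 213.976] pointing down, gripper open.
Joint ranges: [-177.97, 177.97], [-48.28, 115.42], [12.27, 149.76], [-77.06, 257.06], [2.81, 150.46], [-146.56, 146.56]. Speed limits (degrees/s): [147.25, 147.25, 180, 180, 180, 180].

## Interface

Orientations are given as [roll, pitch, yaw] about the fixed x, y, z axes, in that order (R = Rz(yaw) Ry(pitch) Rx(roll)).
In Python, from workcell import telemetry, grab_frame, job gives the robot as it stands.
- The arm moves only by the tool drive_tool, never from a script. Its argument "moves" is a list of rows, each an object of numbers: "claw": the closure, from -1 (fully open) to 1 (shut); "dx", "dy", "dz": the shift along the tool's x, y, z in units of 20 mm (1.0 is 20 mm); "yaw": the turn about the tool's z in units of 0.15 rad (1.0 is 0.15 rad). In form: [{"claw": .., "dx": .., "dy": .., "dz": .., "yaw": ..}, ...]. A call has 1 to 5 rows; each row shifts and turns the pose as measured when the row begins, along the tool's axes as they then stand; what a row does not reach is not made up. A row lasts 1/8 s, in which the tool goes at most 62.5 mm and 10.7 degrees, less where a joint would pass 70% of its speed; a pose out of reach is approached as far as the arm can. A call with a number of a shift or a turn outside -1 to 1 is refused whole. A call with a gripper value outside its range is refused whole. The fingers move at their own pace and stop on an object; "grip_force" is the grip in N (left out, the last holds). Time passes only in rows, so rows that do not move let the fingers close. It gives the time, the measured TCP pose, the force and the opening at its end, in the units of the state.
- telemetry.state(): the state, without advancing time (a new reading comes with each control period).
- grab_frame(name): name is "side" or "top" or "wrist"; returns a dict with "color" (480x640x3 uint8, blue, green, red), "vertical_fov" (degrees; the focal length in pixels is half the picture's height over the tangent of half this angle, whatever the lens; pixels are square), "cx", "cy" (the principal point, pixels), "pose" (4x4, takes a point from camera to world coordinates). Camera axes: x right, y down, z forward; pixel columns grow to the right and rows downward; lengths in mm; the calibration is good to about 2 mm. A picture is of the moment at which its call begins. There is no depth.
- job.job_done(): hands the job in, once; it reports no verdict.
The state is a dict: "time_s": time; "qpos": joint angles; "qvel": joint speeds; "effort": joint torques, N m; "ee_pos": TCP position; "ee_rot": TCP orientation; "force": force on the tool from outside, world axes, zero at the start; "torque": the same for the moment, N m; "gripper_width": finger opening in mm.
Only numpy, scipy, OpenCV 4.12 (cv2) and the standard library are available. Lean on these libraries where they do the work, as an engineer would, in place of code of your own. Each camera call takes 0.05 s, during which the arm holds its last target.

## Working session

There is one attempt and no reset: what is moved stays moved. The work goes in short steps, Python scripts to look and compute and a tool call to move; the robot and the scene stay as the last step left them, time stands still between calls to the robot, and variables do not carry over. Pictures are saved under pics/ and viewed, and the job is handed in when it is done.

Besides the shell and the picture viewer there is one more tool, called after ">>>" by a JSON object that holds its "api" and its "payload", one argument or row to a line. drive_tool: Moves the arm, as the interface text tells. Its arguments: {"type":"object","properties":{"moves":{"type":"array"},"grip_force":{"type":"number"}},"required":["moves"]}

```bash
mkdir -p pics; ls; cat > h.py <<'E'
import numpy as np,cv2,json
from workcell import telemetry, grab_frame, job
def snap(n,tag):
    f=grab_frame(n); cv2.imwrite(f'pics/{tag}.png',f['color']); 
    np.savez(f'pics/{tag}.npz',**{k:np.array(v) for k,v in f.items()}); return f
def load(tag): 
    d=np.load(f'pics/{tag}.npz'); return {k:d[k] for k in d.files}
def ray(f,u,v):
    F=240/np.tan(np.radians(float(f['vertical_fov']))/2)
    d=np.array([(u-f['cx'])/F,(v-f['cy'])/F,1.]); P=np.array(f['pose'])
    return P[:3,3],P[:3,:3]@d
def onz(f,u,v,z):
    o,d=ray(f,u,v); return o+d*(z-o[2])/d[2]
def proj(f,p):
    F=240/np.tan(np.radians(float(f['vertical_fov']))/2)
    P=np.array(f['pose']); c=P[:3,:3].T@(np.array(p)-P[:3,3])
    return np.array([F*c[0]/c[2]+f['cx'],F*c[1]/c[2]+f['cy']])
def st():
    s=telemetry.state()
    for k in ('time_s','qpos','ee_pos','ee_rot','force','torque','gripper_width'): print(k,np.round(s[k],2))
E
python3 - <<'E'
from h import *
st()
for n in ('side','top','wrist'):
    f=snap(n,n+'0'); print(n,f['vertical_fov'],f['cx'],f['cy'],np.round(f['pose'],3).tolist())
E
```

```text
pics
time_s 0.0
qpos [-67.9   18.35  89.71  -0.    72.05  -1.14]
ee_pos [ 226.77 -527.83  213.13]
ee_rot [-179.9     0.     23.25]
force [-0.05  0.43 -1.01]
torque [-0.01  0.07 -0.01]
gripper_width 91.62
side 43.99197768510319 319.8347463008736 245.6121848226496 [[0.952, -0.138, 0.273, 177.014], [-0.306, -0.44, 0.844, -1126.721], [0.004, -0.887, -0.461, 744.916], [0.0, 0.0, 0.0, 1.0]]
top 42.772047908270025 330.6826065840583 238.1403092771729 [[-0.023, -0.996, 0.084, 423.634], [-1.0, 0.022, -0.005, 62.701], [0.003, -0.084, -0.996, 1592.929], [0.0, 0.0, 0.0, 1.0]]
wrist 64.60391265141797 321.18988907004984 238.67673919473248 [[0.395, -0.886, -0.241, 293.527], [-0.919, -0.382, -0.102, -498.838], [-0.002, 0.262, -0.965, 384.041], [0.0, 0.0, 0.0, 1.0]]
```

View pics/side0.png

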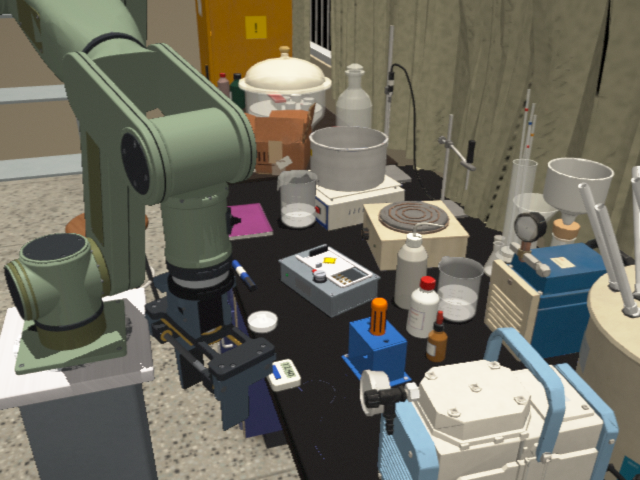

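View pics/top0.png

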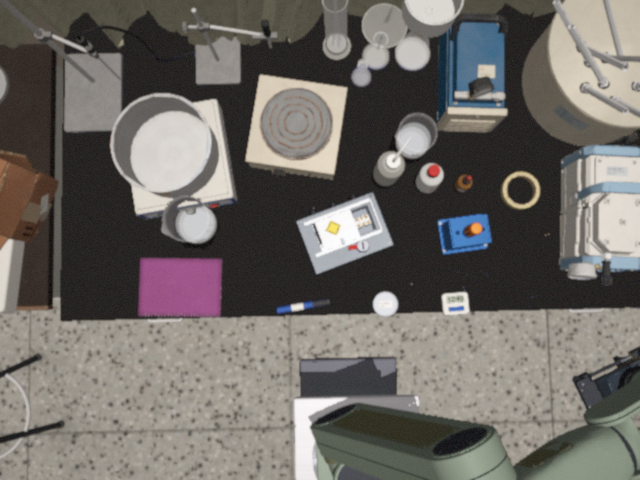

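View pics/wrist0.png

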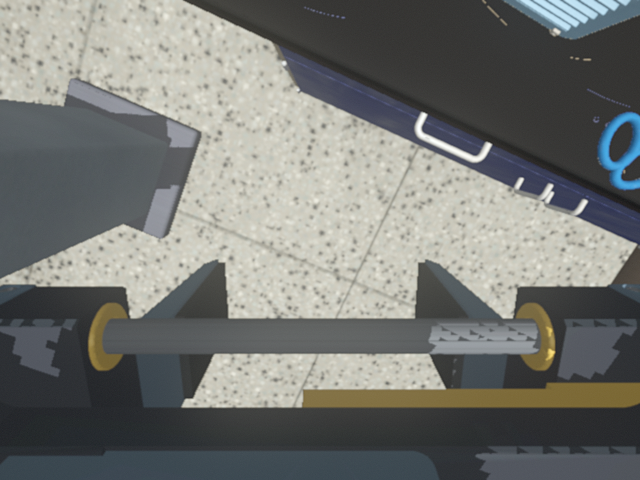

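```bash
python3 - <<'E'
from h import *
t=load('top0')['color']; s=load('side0')['color']
a=cv2.resize(t[180:290,280:510],None,fx=3.4,fy=3.4,interpolation=cv2.INTER_CUBIC)
b=cv2.resize(s[220:400,250:480],None,fx=3.3,fy=3.3,interpolation=cv2.INTER_CUBIC)
cv2.imwrite('pics/c1.png',a);cv2.imwrite('pics/c2.png',b)
E
```

```text
(no output)
```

View pics/c1.png

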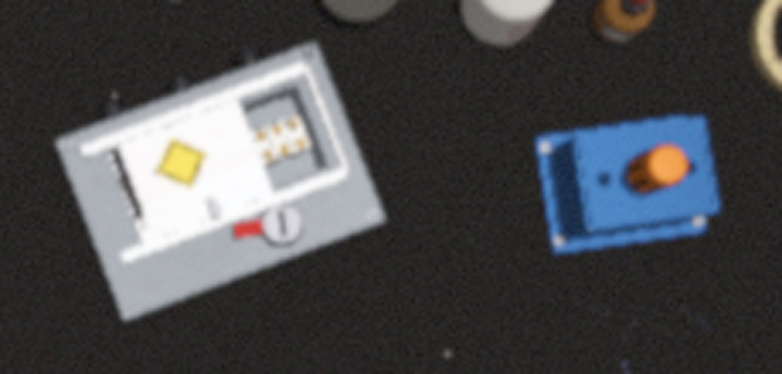

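View pics/c2.png

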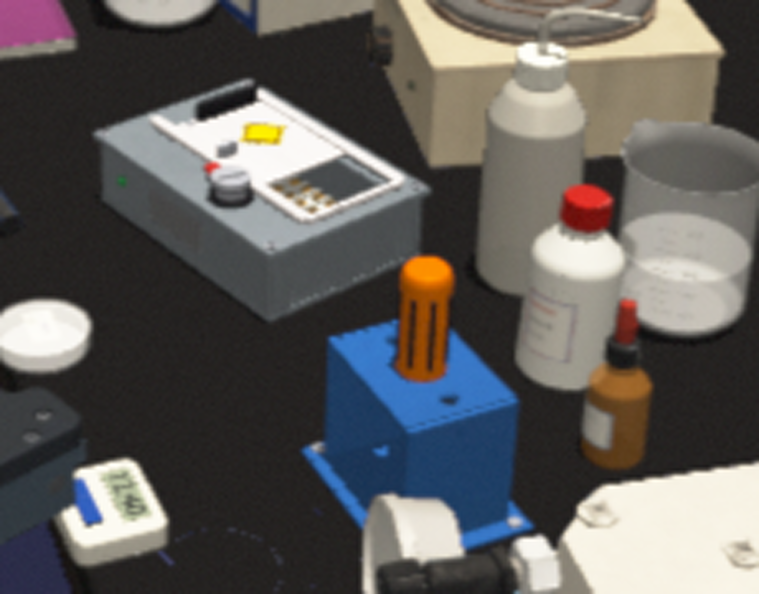

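```bash
python3 - <<'E'
from h import *
f=load('top0'); g=load('side0')
U=lambda p:(p[0]/3.4+280,p[1]/3.4+180)
c=[(55,143),(316,42),(386,218),(124,320)]
w=np.array([onz(f,*U(p),56)[:2] for p in c]); print(w.round(1))
ctr=w.mean(0); 
yd=(w[0]-w[1]+w[3]-w[2]); xd=(w[0]-w[3]+w[1]-w[2])
print('lens',[np.linalg.norm(w[i]-w[(i+1)%4]).round(1) for i in range(4)])
ay=np.degrees(np.arctan2(yd[1],yd[0]))-90; ax=np.degrees(np.arctan2(xd[1],xd[0])); print(ctr,ax,ay)
th=np.radians((ax+ay)/2); R=np.array([[np.cos(th),-np.sin(th)],[np.sin(th),np.cos(th)]])
print('slot pred',ctr+R@[-47,-30], 'slot meas',onz(f,*U((282,224)),73.5)[:2])
for n,p in (('ridge',(126,183)),): print(n, R.T@(onz(f,*U(p),75.5)[:2]-ctr), onz(f,*U(p),75.5))
S=lambda p:(p[0]/3.3+250,p[1]/3.3+220)
print('side lock',onz(g,*S((231,177)),73.5), 'top of handle top', onz(f,*U((670,164)),156))
# handle top center side
print('side handle', onz(g,*S((427,270)),156), 'shoulder',onz(g,*S((420,376)),88))
# stand top plate from side: corners
for p in [(327,340),(407,432),(518,400)]: print('plate side',onz(g,*S(p),88).round(1))
for p in [(537,135),(708,115),(718,212),(555,253)]: print('base top',onz(f,*U(p),1).round(1))
st=np.array([onz(f,*U(p),1)[:2] for p in [(537,135),(708,115),(718,212),(555,253)]]); print(st.mean(0))
E
```

```text
[[ 595.1  141. ]
 [ 666.4  -54.7]
 [ 533.8 -102.8]
 [ 462.9   92.6]]
lens [np.float64(208.3), np.float64(141.0), np.float64(207.8), np.float64(140.8)]
[564.56833452  19.01581266] 20.01466018900771 19.988381318124397
slot pred [530.66456056 -25.2508126 ] slot meas [529.89643337 -24.70799529]
ridge [21.75106545 66.18272254] [562.36997782  88.64647285  75.5       ]
side lock [533.13176844 -28.45946129  73.5       ] top of handle top [ 559.75677804 -290.15145351  156.        ]
side handle [ 561.25806357 -292.72807232  156.        ] shoulder [ 558.92015411 -296.87014165   88.        ]
plate side [ 521. -248.   88.]
plate side [ 532.4 -342.1   88. ]
plate side [ 602.1 -334.    88. ]
base top [ 599.1 -226.8    1. ]
base top [ 611.7 -359.1    1. ]
base top [ 536.6 -363.5    1. ]
base top [ 508.  -237.2    1. ]
[ 563.86469068 -296.6545271 ]
```

>>> {"api": "drive_tool", "payload": {
  "moves": [
    {"claw":1,"dx":0.5,"dy":-0.5,"dz":0,"yaw":0.38},
    {"claw":1,"dx":1,"dy":-0.94,"dz":0,"yaw":0},
    {"claw":1,"dx":1,"dy":-0.94,"dz":0,"yaw":0},
    {"claw":1,"dx":1,"dy":-0.94,"dz":0,"yaw":0},
    {"claw":1,"dx":1,"dy":-0.94,"dz":0,"yaw":0}
  ]
}}

```text
time_s: 0.78
ee_pos: [282.0, -414.5, 211.3]
ee_rot: [-179.7, 0.0, 19.7]
force: [0.4, 0.1, -1.1]
gripper_width: 43.9
```

>>> {"api": "drive_tool", "payload": {
  "moves": [
    {"claw":1,"dx":1,"dy":-0.93,"dz":0,"yaw":0},
    {"claw":1,"dx":1,"dy":-0.93,"dz":0,"yaw":0},
    {"claw":1,"dx":1,"dy":-0.93,"dz":0,"yaw":0},
    {"claw":1,"dx":1,"dy":-0.93,"dz":0,"yaw":0},
    {"claw":1,"dx":1,"dy":-0.93,"dz":0,"yaw":0}
  ]
}}

```text
time_s: 1.4
ee_pos: [345.9, -288.3, 210.7]
ee_rot: [-179.6, 0.1, 19.6]
force: [-0.1, -0.3, 0.1]
gripper_width: 0.4
```

>>> {"api": "drive_tool", "payload": {
  "moves": [
    {"claw":1,"dx":1,"dy":-0.93,"dz":0,"yaw":0},
    {"claw":1,"dx":1,"dy":-0.93,"dz":0,"yaw":0},
    {"claw":1,"dx":1,"dy":-0.93,"dz":0,"yaw":0},
    {"claw":1,"dx":1,"dy":-0.93,"dz":0,"yaw":0},
    {"claw":1,"dx":1,"dy":-0.93,"dz":0,"yaw":0}
  ]
}}

```text
time_s: 2.02
ee_pos: [409.7, -162.3, 210.4]
ee_rot: [-179.5, 0.1, 19.6]
force: [0.4, -0.5, -0.7]
gripper_width: 0.6
```

>>> {"api": "drive_tool", "payload": {
  "moves": [
    {"claw":1,"dx":1,"dy":-0.93,"dz":0,"yaw":0},
    {"claw":1,"dx":1,"dy":-0.93,"dz":0,"yaw":0},
    {"claw":1,"dx":1,"dy":-0.93,"dz":0,"yaw":0},
    {"claw":1,"dx":1,"dy":-0.93,"dz":0,"yaw":0},
    {"claw":1,"dx":1,"dy":-0.93,"dz":0,"yaw":0}
  ]
}}

```text
time_s: 2.65
ee_pos: [473.4, -36.6, 209.9]
ee_rot: [-179.5, 0.3, 19.6]
force: [0.5, -1.3, -0.1]
gripper_width: 0.5
```

>>> {"api": "drive_tool", "payload": {
  "moves": [
    {"claw":1,"dx":1,"dy":-0.93,"dz":0,"yaw":0},
    {"claw":1,"dx":1,"dy":-0.93,"dz":0,"yaw":0},
    {"claw":1,"dx":1,"dy":-0.93,"dz":0,"yaw":0},
    {"claw":1,"dx":1,"dy":-0.93,"dz":0,"yaw":0},
    {"claw":1,"dx":1,"dy":-0.93,"dz":0,"yaw":0}
  ]
}}

```text
time_s: 3.28
ee_pos: [537.1, 88.9, 209.0]
ee_rot: [-179.4, 0.4, 19.7]
force: [0.8, -0.8, 0.7]
gripper_width: 0.6
```

```bash
python3 - <<'E'
from h import *
snap('wrist','w1'); st()
E
```

```text
time_s 3.32
qpos [ 8.08 16.14 93.56  0.67 70.69 78.11]
ee_pos [538.76  91.78 208.79]
ee_rot [-179.31    0.26   19.75]
force [1.78 3.14 0.96]
torque [ 0.17 -0.09 -0.04]
gripper_width 0.5
```

View pics/w1.png

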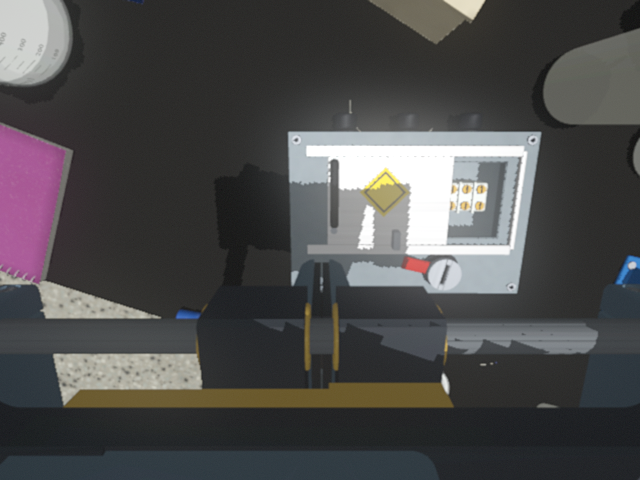

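```bash
python3 - <<'E'
from h import *
f=load('w1')
c=[(289,132),(541,132),(519,293),(292,294)]
w=np.array([onz(f,*p,56)[:2] for p in c]); print(w.round(1),[np.linalg.norm(w[i]-w[(i+1)%4]).round(1) for i in range(4)])
ctr=w.mean(0); y=w[0]-w[1]+w[3]-w[2]; print(ctr,np.degrees(np.arctan2(y[1],y[0]))-90)
C=np.array([564.6,19]);th=np.radians(20);R=np.array([[np.cos(th),-np.sin(th)],[np.sin(th),np.cos(th)]])
for n,p,z in (('lock',(444,273),73.5),('ridge top',(334,160),75.5),('ridge bot',(335,227),75.5)):
  q=onz(f,*p,z)[:2]; print(n,q,R.T@(q-C))
s=np.array([538.76,91.78]); print(R.T@(s-C))
E
```

```text
[[ 597.6  140.9]
 [ 666.9  -52.7]
 [ 534.  -102.3]
 [ 462.    92.9]] [np.float64(205.6), np.float64(141.9), np.float64(208.0), np.float64(143.8)]
[565.14104792  19.67686315] 19.968614085045374
lock [532.70852182 -22.12698009] [-44.03444234 -27.73919176]
ridge top [590.02882174  99.20490003] [51.32696755 66.67078345]
ridge bot [539.50517468  79.71729285] [-2.81488497 65.6385278 ]
[ 0.61056871 77.22862944]
```

>>> {"api": "drive_tool", "payload": {
  "moves": [
    {"claw":1,"dx":1,"dy":-0.65,"dz":0,"yaw":0},
    {"claw":1,"dx":0,"dy":0,"dz":1,"yaw":0},
    {"claw":1,"dx":0,"dy":0,"dz":1,"yaw":0},
    {"claw":1,"dx":0,"dy":0,"dz":1,"yaw":0},
    {"claw":1,"dx":0,"dy":0,"dz":1,"yaw":0}
  ]
}}

```text
time_s: 3.95
ee_pos: [553.3, 112.6, 126.7]
ee_rot: [-179.3, 0.2, 19.9]
force: [-0.2, -0.1, 0.5]
gripper_width: 0.2
```

```bash
cat >> h.py <<'E'
C=np.array([564.6,19]);th=np.radians(20);R=np.array([[np.cos(th),-np.sin(th)],[np.sin(th),np.cos(th)]])
def box():
    s=telemetry.state(); print('box frame',(R.T@(np.array(s['ee_pos'][:2])-C)).round(1))
E
python3 - <<'E'
from h import *
st();box()
E
```

```text
time_s 3.95
qpos [ 9.97 21.47 98.25  0.69 60.6  79.75]
ee_pos [553.3  112.58 126.74]
ee_rot [-179.35    0.21   19.88]
force [-0.22 -0.07  0.51]
torque [-0.02 -0.01 -0.01]
gripper_width 0.25
box frame [21.4 91.8]
```

>>> {"api": "drive_tool", "payload": {
  "moves": [
    {"claw":1,"dx":0,"dy":0,"dz":1,"yaw":0},
    {"claw":1,"dx":0,"dy":0,"dz":1,"yaw":0},
    {"claw":1,"dx":0,"dy":0,"dz":0.7,"yaw":0},
    {"claw":1,"dx":0,"dy":0,"dz":0.1,"yaw":0},
    {"claw":1,"dx":0,"dy":0,"dz":0,"yaw":0}
  ]
}}

```text
time_s: 4.58
ee_pos: [551.2, 112.0, 67.2]
ee_rot: [-179.3, 0.4, 19.9]
force: [-0.2, -0.4, 0.3]
gripper_width: 0.3
```

>>> {"api": "drive_tool", "payload": {
  "moves": [
    {"claw":1,"dx":0,"dy":0.2,"dz":0.16,"yaw":0},
    {"claw":1,"dx":0,"dy":0.4,"dz":0,"yaw":0},
    {"claw":1,"dx":0,"dy":0.5,"dz":0,"yaw":0},
    {"claw":1,"dx":0,"dy":0.5,"dz":0,"yaw":0},
    {"claw":1,"dx":0,"dy":0.5,"dz":0,"yaw":0}
  ]
}}

```text
time_s: 5.2
ee_pos: [566.9, 70.9, 64.9]
ee_rot: [-179.3, 0.3, 19.9]
force: [-0.6, 1.7, 0.0]
gripper_width: 0.8
```

>>> {"api": "drive_tool", "payload": {
  "moves": [
    {"claw":1,"dx":0,"dy":0.5,"dz":0,"yaw":0},
    {"claw":1,"dx":0,"dy":0.5,"dz":0,"yaw":0},
    {"claw":1,"dx":0,"dy":0.4,"dz":0,"yaw":0}
  ]
}}

```text
time_s: 5.58
ee_pos: [574.7, 49.0, 65.1]
ee_rot: [-178.4, 0.3, 19.4]
force: [-9.7, 36.5, 7.9]
gripper_width: 0.2
```

```bash
python3 - <<'E'
from h import *
st();box();snap('wrist','w2')
E
```

```text
time_s 5.58
qpos [  2.9   26.31 100.53   1.75  53.94  72.42]
ee_pos [574.71  48.96  65.06]
ee_rot [-178.42    0.33   19.44]
force [-9.72 36.52  7.92]
torque [6.58 1.76 0.02]
gripper_width 0.21
box frame [19.7 24.7]
```

View pics/w2.png

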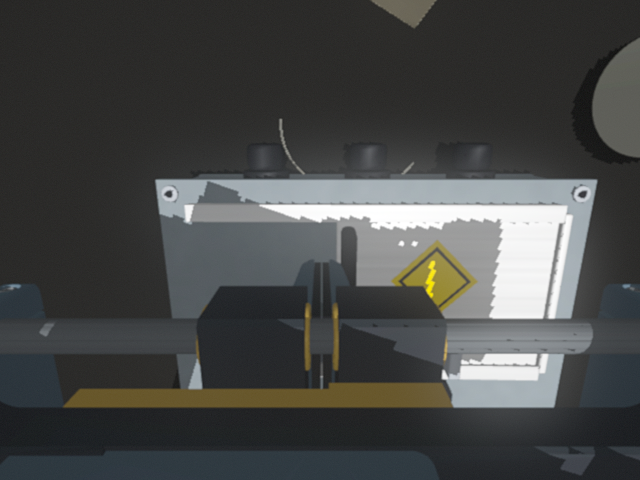

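>>> {"api": "drive_tool", "payload": {
  "moves": [
    {"claw":1,"dx":0,"dy":-0.5,"dz":0,"yaw":0},
    {"claw":1,"dx":0,"dy":-0.5,"dz":-0.5,"yaw":0},
    {"claw":-0.1,"dx":0,"dy":0,"dz":-1,"yaw":0},
    {"claw":-0.1,"dx":-0.5,"dy":0.7,"dz":-1,"yaw":0},
    {"claw":-0.1,"dx":-1,"dy":1,"dz":-1,"yaw":0}
  ]
}}

```text
time_s: 6.25
ee_pos: [553.1, 23.8, 137.5]
ee_rot: [-178.6, 0.3, 19.7]
force: [0.2, 1.0, -0.6]
gripper_width: 27.6
```

>>> {"api": "drive_tool", "payload": {
  "moves": [
    {"claw":-0.1,"dx":-1,"dy":1,"dz":-1,"yaw":0},
    {"claw":-0.1,"dx":-1,"dy":1,"dz":-1,"yaw":0},
    {"claw":-0.1,"dx":-1,"dy":1,"dz":-1,"yaw":0},
    {"claw":-0.1,"dx":-1,"dy":1,"dz":-0.8,"yaw":0},
    {"claw":-0.1,"dx":-0.8,"dy":0.5,"dz":0,"yaw":0}
  ]
}}

```text
time_s: 6.88
ee_pos: [494.4, -101.9, 219.9]
ee_rot: [-179.3, -0.2, 19.8]
force: [-0.1, 0.6, 0.0]
gripper_width: 50.1
```

```bash
python3 - <<'E'
from h import *
st();box();snap('wrist','w3');snap('top','t3')
E
```

```text
time_s 6.88
qpos [-13.41  11.88  97.77   0.72  70.62  56.59]
ee_pos [ 494.37 -101.93  219.86]
ee_rot [-1.7929e+02 -1.5000e-01  1.9760e+01]
force [-0.06  0.61  0.  ]
torque [0.01 0.03 0.03]
gripper_width 50.08
box frame [-107.4  -89.6]
```

View pics/w3.png

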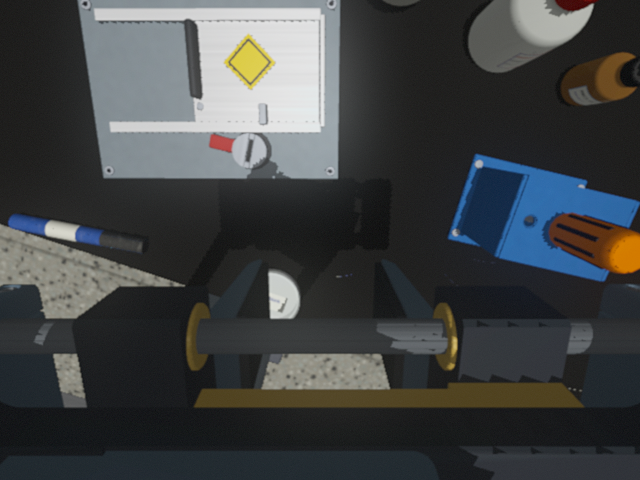

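```bash
python3 - <<'E'
from h import *
f=load('w3');a=cv2.resize(f['color'][100:200,180:300],None,fx=6,fy=6,interpolation=cv2.INTER_CUBIC);cv2.imwrite('pics/c3.png',a)
print(np.round(f['pose'],3).tolist())
E
```

```text
[[0.339, -0.908, -0.248, 562.927], [-0.941, -0.33, -0.076, -79.001], [-0.013, 0.259, -0.966, 390.837], [0.0, 0.0, 0.0, 1.0]]
```

View pics/c3.png

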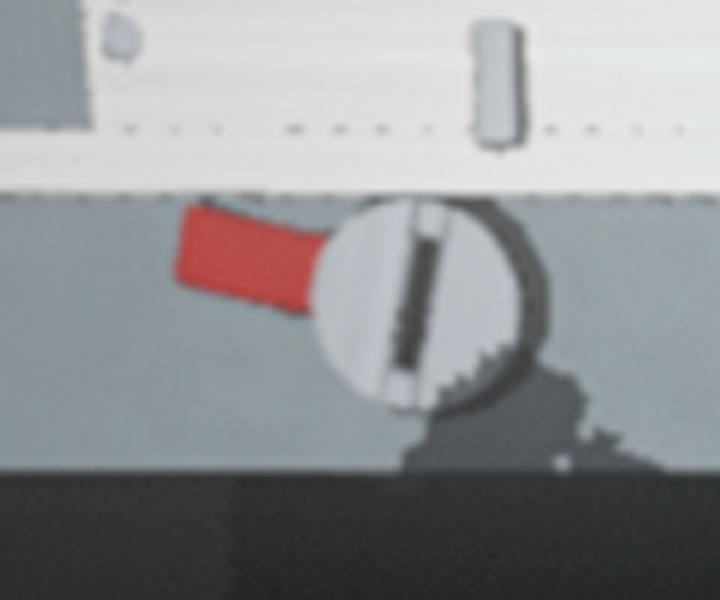

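```bash
python3 - <<'E'
from h import *
f=load('w3');U=lambda p:(p[0]/6+180-.4,p[1]/6+100-.4)
a=onz(f,*U((429,235)),69);b=onz(f,*U((403,371)),69); d=(a-b)[:2]; print('slot dir world deg',np.degrees(np.arctan2(d[1],d[0])),'mid',(a+b)/2,np.linalg.norm(d))
h=onz(f,*U((418,303)),73.5); print('head',h)
a=onz(f,*U((250,260)),65);print('tongue dir',a,np.degrees(np.arctan2(*(a-h)[1::-1]))-90)
S=onz(f,607,250,156); print('handle top',S)
E
```

```text
slot dir world deg 5.964761565870501 mid [531.17444379 -22.48548529  69.        ] 18.837804992919967
head [531.78139719 -23.52501086  73.5       ]
tongue dir [528.58536305   1.7178933   65.        ] 7.215892431856133
handle top [ 558.00658786 -271.847836    156.        ]
```

>>> {"api": "drive_tool", "payload": {
  "moves": [
    {"claw":-0.2,"dx":-0.7,"dy":1,"dz":0,"yaw":0},
    {"claw":-0.2,"dx":-0.7,"dy":1,"dz":0,"yaw":0},
    {"claw":-0.2,"dx":-0.7,"dy":1,"dz":0,"yaw":0},
    {"claw":-0.2,"dx":-0.7,"dy":1,"dz":0,"yaw":0},
    {"claw":-0.2,"dx":-0.7,"dy":1,"dz":0,"yaw":0}
  ]
}}

```text
time_s: 7.6
ee_pos: [460.3, -217.3, 212.1]
ee_rot: [-178.8, 0.2, 20.0]
force: [0.5, 0.2, 0.3]
gripper_width: 54.6
```

>>> {"api": "drive_tool", "payload": {
  "moves": [
    {"claw":-0.2,"dx":-0.4,"dy":1,"dz":0,"yaw":0},
    {"claw":-0.2,"dx":-0.4,"dy":1,"dz":0,"yaw":0},
    {"claw":-0.2,"dx":0,"dy":1,"dz":0,"yaw":0}
  ]
}}

```text
time_s: 7.98
ee_pos: [466.0, -279.6, 208.4]
ee_rot: [-178.6, 0.4, 20.1]
force: [0.9, -0.1, 0.5]
gripper_width: 54.6
```

```bash
python3 - <<'E'
from h import *
st();snap('wrist','w4')
E
```

```text
time_s 7.98
qpos [-32.54  16.38  93.29   0.61  71.67  37.18]
ee_pos [ 465.99 -279.6   208.43]
ee_rot [-178.58    0.35   20.09]
force [ 0.86 -0.08  0.55]
torque [ 0.01 -0.    0.02]
gripper_width 54.57
```

View pics/w4.png

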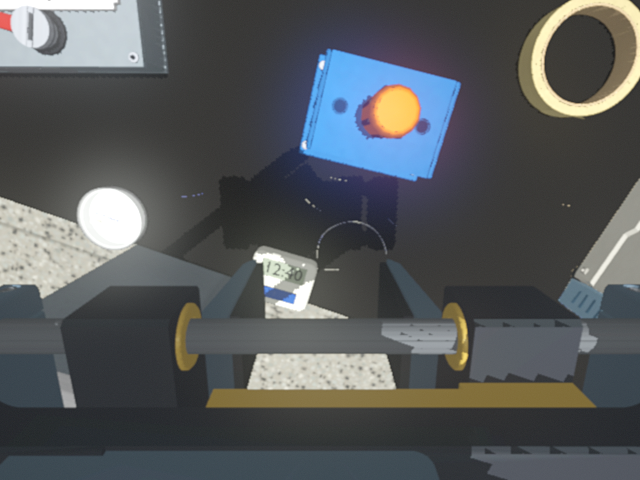

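```bash
python3 - <<'E'
from h import *
f=load('w4')
a=onz(f,341,106,88);b=onz(f,423,126.5,88);print(a,b,(a+b)/2)
print('handle',onz(f,398,108,156),onz(f,395,110,152))
for p in [(330,51),(461,84),(430,180),(303,151)]: print(onz(f,*p,88))
E
```

```text
[ 556.78663656 -257.81871565   88.        ] [ 564.04249656 -319.07512125   88.        ] [ 560.41456656 -288.44691845   88.        ]
handle [ 561.86379476 -287.76974382  156.        ] [ 560.75757213 -287.14872601  152.        ]
[ 588.12150983 -237.62101463   88.        ]
[ 599.63336805 -332.3305604    88.        ]
[ 530.32919697 -339.98702344   88.        ]
[ 517.30977276 -242.50684615   88.        ]
```

>>> {"api": "drive_tool", "payload": {
  "moves": [
    {"claw":-0.2,"dx":0.39,"dy":0.19,"dz":0,"yaw":-1},
    {"claw":-0.2,"dx":0.36,"dy":0.25,"dz":0,"yaw":-1},
    {"claw":-0.2,"dx":0.32,"dy":0.3,"dz":0,"yaw":-1},
    {"claw":-0.2,"dx":0.27,"dy":0.34,"dz":0,"yaw":-1},
    {"claw":-0.2,"dx":0.21,"dy":0.38,"dz":0,"yaw":-1}
  ]
}}

```text
time_s: 8.65
ee_pos: [514.2, -286.0, 205.9]
ee_rot: [-178.8, -0.8, 64.4]
force: [0.5, 0.2, -0.0]
gripper_width: 55.1
```

>>> {"api": "drive_tool", "payload": {
  "moves": [
    {"claw":-0.2,"dx":0.17,"dy":0.43,"dz":0,"yaw":-1},
    {"claw":-0.2,"dx":0.1,"dy":0.45,"dz":0,"yaw":-1},
    {"claw":-0.2,"dx":0.03,"dy":0.47,"dz":0,"yaw":-1},
    {"claw":-0.2,"dx":-0.03,"dy":0.46,"dz":0,"yaw":-1},
    {"claw":-0.2,"dx":-0.1,"dy":0.45,"dz":0,"yaw":-1}
  ]
}}

```text
time_s: 9.28
ee_pos: [564.6, -287.2, 203.3]
ee_rot: [-179.7, -1.6, 108.9]
force: [-0.2, -0.7, -0.1]
gripper_width: 54.7
```

>>> {"api": "drive_tool", "payload": {
  "moves": [
    {"claw":-0.2,"dx":0,"dy":0,"dz":0.5,"yaw":0},
    {"claw":-0.2,"dx":0,"dy":0,"dz":0,"yaw":0}
  ]
}}

```text
time_s: 9.52
ee_pos: [564.9, -286.2, 191.5]
ee_rot: [-179.6, -1.7, 108.8]
force: [-1.4, 0.4, -0.4]
gripper_width: 54.8
```

```bash
python3 - <<'E'
from h import *
st();snap('wrist','w5');snap('side','s5')
E
```

```text
time_s 9.52
qpos [-28.37  25.16  82.27   0.89  74.08 -47.42]
ee_pos [ 564.93 -286.21  191.55]
ee_rot [-179.61   -1.69  108.79]
force [-1.38  0.42 -0.4 ]
torque [ 0.01 -0.12  0.01]
gripper_width 54.81
```

View pics/w5.png

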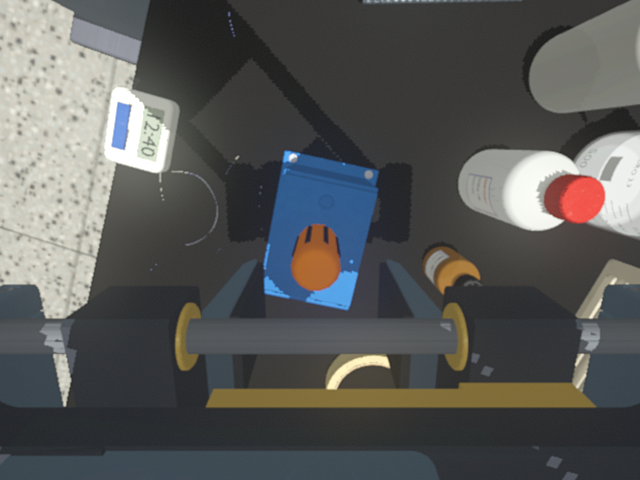

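View pics/s5.png

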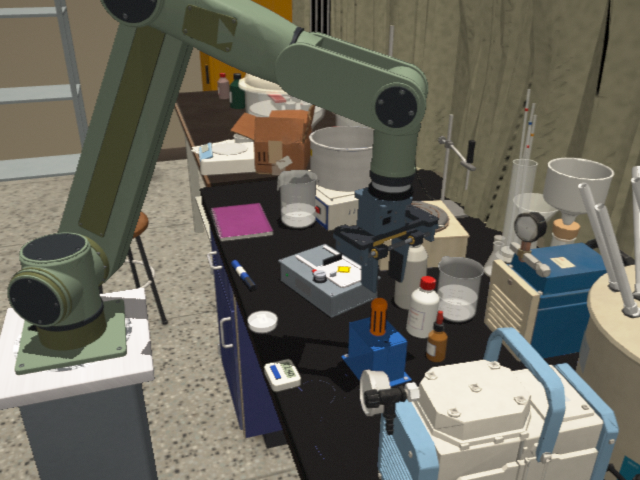

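```bash
python3 - <<'E'
from h import *
from scipy.spatial.transform import Rotation as Ro
f=load('w5')
print(onz(f,316,266,156))
s=telemetry.state(); M=Ro.from_euler('xyz',s['ee_rot'],degrees=True).as_matrix(); print(M.round(3))
t=np.array([560.5,-289.5,110]); print(M.T@(t-np.array(s['ee_pos'])))
E
```

```text
[ 559.83572637 -284.60145191  156.        ]
[[-0.322  0.946 -0.014]
 [ 0.946  0.323  0.025]
 [ 0.028 -0.005 -1.   ]]
[-3.43683408 -5.05834424 82.7278486 ]
```

>>> {"api": "drive_tool", "payload": {
  "moves": [
    {"claw":-0.2,"dx":-0.1,"dy":-0.22,"dz":0.5,"yaw":0},
    {"claw":-0.2,"dx":0,"dy":0,"dz":1,"yaw":0},
    {"claw":-0.2,"dx":0,"dy":0,"dz":1,"yaw":0},
    {"claw":-0.2,"dx":0,"dy":0,"dz":1,"yaw":0},
    {"claw":-0.2,"dx":0,"dy":0,"dz":0.5,"yaw":0}
  ]
}}

```text
time_s: 10.25
ee_pos: [558.8, -289.3, 110.4]
ee_rot: [-179.7, -1.5, 108.6]
force: [-0.0, 0.6, 0.2]
gripper_width: 55.0
```

>>> {"api": "drive_tool", "payload": {
  "moves": [
    {"claw":-0.2,"dx":0,"dy":0,"dz":0.2,"yaw":0},
    {"claw":-0.2,"dx":0,"dy":0,"dz":0,"yaw":0}
  ]
}}

```text
time_s: 10.5
ee_pos: [558.4, -289.4, 105.9]
ee_rot: [-179.7, -1.5, 108.5]
force: [1.0, 0.1, 0.2]
gripper_width: 54.7
```

```bash
python3 - <<'E'
from h import *
st();snap('wrist','w6');f=snap('side','s6')
cv2.imwrite('pics/c6.png',cv2.resize(f['color'][240:400,300:460],None,fx=3.6,fy=3.6,interpolation=cv2.INTER_CUBIC))
E
```

```text
time_s 10.5
qpos [-28.88  28.35  89.92   0.91  63.04 -47.83]
ee_pos [ 558.37 -289.4   105.93]
ee_rot [-179.72   -1.51  108.53]
force [1.   0.06 0.19]
torque [ 0.02 -0.15 -0.01]
gripper_width 54.72
```

View pics/w6.png

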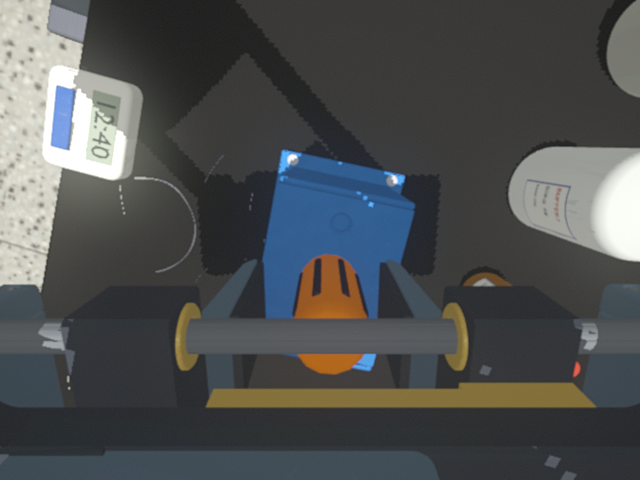

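View pics/c6.png

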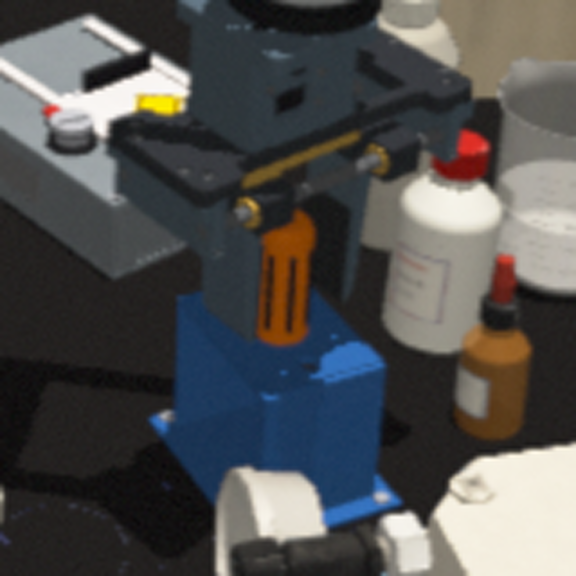

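```bash
python3 - <<'E'
from h import *
f=load('s6')
from scipy.spatial.transform import Rotation as Ro
s=telemetry.state(); M=Ro.from_euler('xyz',s['ee_rot'],degrees=True).as_matrix();p=np.array(s['ee_pos'])
Q=lambda x:((proj(f,x)-[300,240])*3.6).round(0)
print('tcp',Q(p))
for y in(-27.5,-41):
  for x in (-16,16): print(x,y,Q(p+M@[x,y,0]))
g=load('w6')
for y in(-27.5,27.5): print('w',[proj(g,p+M@[x,y,0]).round() for x in (-16,16)])
print('w tcp at z',proj(g,p),'at 156',proj(g,p+M@[0,0,-50]))
print('handle', onz(g,330,338,156))
E
```

```text
tcp [274. 301.]
-16 -27.5 [254. 335.]
16 -27.5 [213. 304.]
-16 -41 [233. 344.]
16 -41 [193. 313.]
w [array([268., 325.]), array([266., 264.])]
w [array([379., 325.]), array([382., 264.])]
w tcp at z [324.06021437 295.3496586 ] at 156 [325.06163409 352.10518407]
handle [ 559.30455472 -285.11787046  156.        ]
```

>>> {"api": "drive_tool", "payload": {
  "moves": [
    {"claw":-0.2,"dx":0.1,"dy":0.18,"dz":0.2,"yaw":0},
    {"claw":-0.2,"dx":0,"dy":0,"dz":0.15,"yaw":0},
    {"claw":-0.2,"dx":0,"dy":0,"dz":0.05,"yaw":0}
  ]
}}

```text
time_s: 10.98
ee_pos: [562.4, -286.3, 99.3]
ee_rot: [-179.9, -1.4, 108.6]
force: [-0.6, -0.3, 0.6]
gripper_width: 54.9
```

>>> {"api": "drive_tool", "payload": {
  "moves": [
    {"claw":0.2,"dx":0,"dy":0,"dz":0,"yaw":0},
    {"claw":0.3,"dx":0,"dy":0,"dz":0,"yaw":0}
  ],
  "grip_force": 10
}}

```text
time_s: 11.22
ee_pos: [562.4, -286.3, 99.3]
ee_rot: [-179.9, -1.4, 108.6]
force: [0.1, 0.6, 0.1]
gripper_width: 37.6
```

```bash
python3 - <<'E'
from h import *
f=snap('wrist','w7')
E
```

```text
(no output)
```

View pics/w7.png

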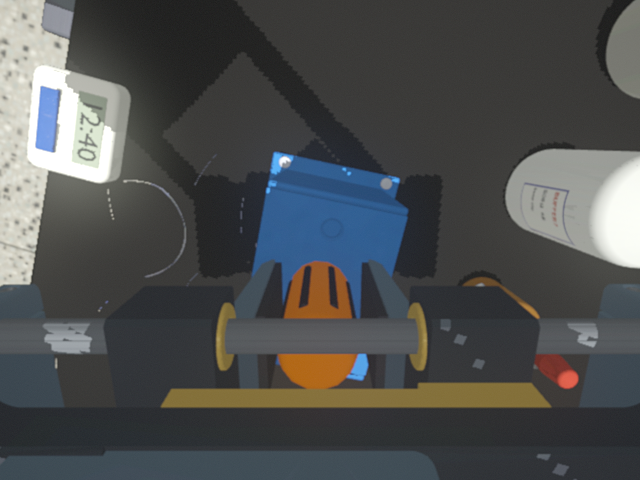

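>>> {"api": "drive_tool", "payload": {
  "moves": [
    {"claw":1,"dx":0,"dy":0,"dz":0,"yaw":0},
    {"claw":1,"dx":0,"dy":0,"dz":0,"yaw":0},
    {"claw":1,"dx":0,"dy":0,"dz":0,"yaw":0}
  ],
  "grip_force": 40
}}

```text
time_s: 11.65
ee_pos: [562.2, -286.3, 99.3]
ee_rot: [-179.8, -1.4, 108.5]
force: [-0.3, 1.0, 0.2]
gripper_width: 29.6
```

```bash
python3 - <<'E'
from h import *
st()
E
```

```text
time_s 11.65
qpos [-28.47  28.76  90.25   0.93  62.09 -47.46]
ee_pos [ 562.19 -286.35   99.28]
ee_rot [-179.85   -1.36  108.55]
force [-0.33  0.95  0.22]
torque [ 0.02 -0.1   0.01]
gripper_width 29.56
```

>>> {"api": "drive_tool", "payload": {
  "moves": [
    {"claw":1,"dx":0.02,"dy":0,"dz":-0.8,"yaw":0},
    {"claw":1,"dx":0.02,"dy":0,"dz":-1,"yaw":0},
    {"claw":1,"dx":0.02,"dy":0,"dz":-1,"yaw":0},
    {"claw":1,"dx":0.02,"dy":0,"dz":-1,"yaw":0},
    {"claw":1,"dx":0.02,"dy":0,"dz":-1,"yaw":0}
  ]
}}

```text
time_s: 12.28
ee_pos: [562.1, -286.2, 200.1]
ee_rot: [-179.8, -1.4, 108.5]
force: [-0.1, -0.2, -1.2]
gripper_width: 29.4
```

>>> {"api": "drive_tool", "payload": {
  "moves": [
    {"claw":1,"dx":0.02,"dy":0,"dz":-1,"yaw":0},
    {"claw":1,"dx":0.02,"dy":0,"dz":-0.4,"yaw":0}
  ]
}}

```text
time_s: 12.52
ee_pos: [562.8, -286.3, 232.3]
ee_rot: [-180.0, -1.2, 108.5]
force: [-0.3, -0.6, -1.6]
gripper_width: 29.5
```

```bash
python3 - <<'E'
from h import *
st();f=snap('wrist','w8');f=snap('side','s8')
cv2.imwrite('pics/c8.png',cv2.resize(f['color'][180:380,280:480],None,fx=3,fy=3,interpolation=cv2.INTER_CUBIC))
E
```

```text
time_s 12.52
qpos [-28.45  23.42  79.17   0.85  78.34 -47.18]
ee_pos [ 562.84 -286.32  232.26]
ee_rot [-179.97   -1.25  108.55]
force [-0.34 -0.57 -1.58]
torque [-0.01 -0.1  -0.  ]
gripper_width 29.48
```

View pics/w8.png

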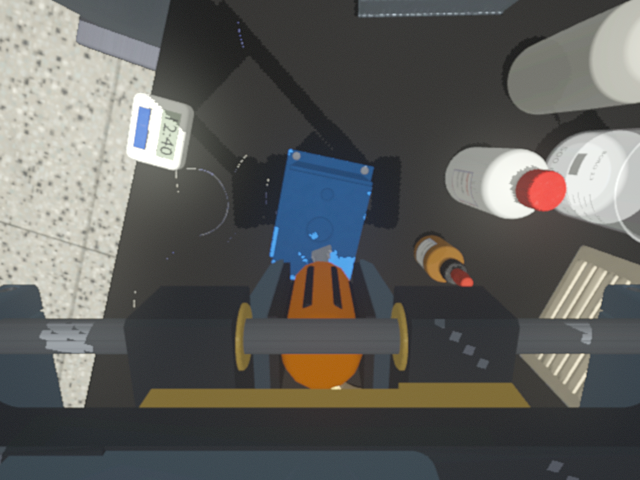

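View pics/c8.png

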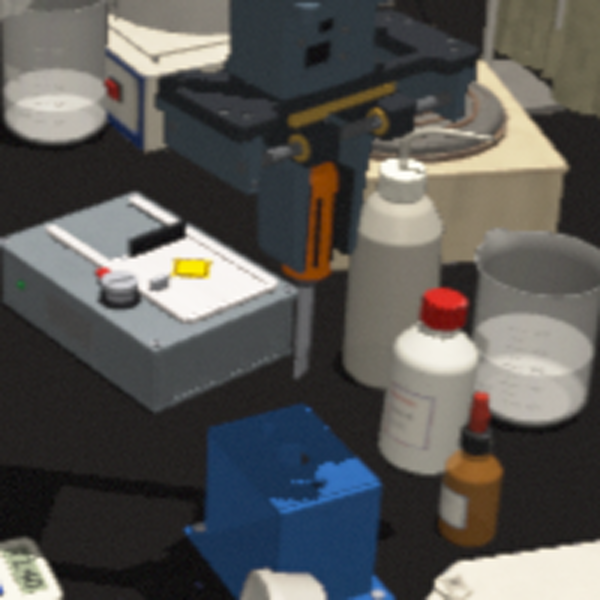

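```bash
python3 - <<'E'
from h import *
a=cv2.resize(load('w8')['color'][225:285,280:360],None,fx=7,fy=7,interpolation=cv2.INTER_CUBIC)
b=cv2.resize(load('s8')['color'][255:320,350:410],None,fx=7,fy=7,interpolation=cv2.INTER_CUBIC)
c=np.zeros((460,990,3),np.uint8);c[:420,:560]=a;c[:455,565:985]=b
cv2.imwrite('pics/c9.png',cv2.resize(c,(800,372)))
E
```

```text
(no output)
```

View pics/c9.png

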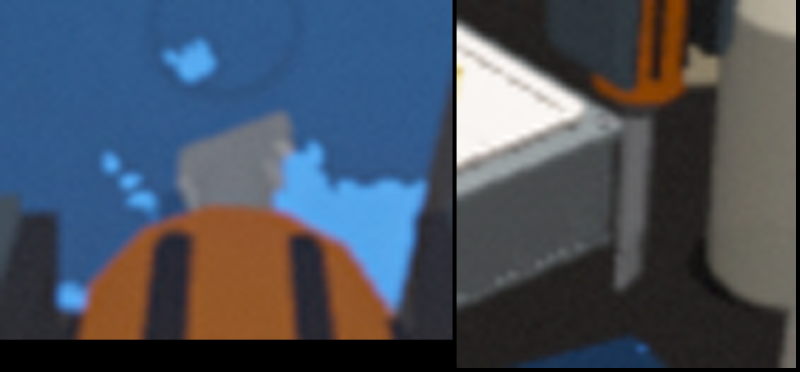

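```bash
python3 - <<'E'
from h import *
def rep(f,a,b):
    a=onz(f,*a,147);b=onz(f,*b,147);d=b-a;print(a.round(1),b.round(1),(a+b)[:2]/2,np.linalg.norm(d),np.degrees(np.arctan2(d[1],d[0])))
k=5.657
rep(load('w8'),(280+178/k,225+152/k),(280+291/k,225+112/k))
rep(load('s8'),(350+(613-456.6)/k,255+291/k),(350+(641-456.6)/k,255+280/k))
E
```

```text
[ 556.2 -291.6  147. ] [ 567.9 -282.2  147. ] [ 562.07227204 -286.90872306] 14.975745790589322 38.740417264617705
[ 558.  -293.3  147. ] [ 569.2 -290.1  147. ] [ 563.6323025  -291.70241833] 11.631872195719884 16.229822412797425
```

>>> {"api": "drive_tool", "payload": {
  "moves": [
    {"claw":1,"dx":1,"dy":0.21,"dz":0,"yaw":0.95},
    {"claw":1,"dx":1,"dy":0.07,"dz":0,"yaw":0.95},
    {"claw":1,"dx":1,"dy":-0.08,"dz":0,"yaw":0.95},
    {"claw":1,"dx":1,"dy":-0.22,"dz":0,"yaw":0.95},
    {"claw":1,"dx":0.96,"dy":-0.35,"dz":0,"yaw":0}
  ]
}}

```text
time_s: 13.25
ee_pos: [549.5, -182.8, 228.8]
ee_rot: [-178.7, -1.1, 74.7]
force: [0.1, 0.3, -1.5]
gripper_width: 30.0
```

>>> {"api": "drive_tool", "payload": {
  "moves": [
    {"claw":1,"dx":0.96,"dy":-0.35,"dz":0,"yaw":0},
    {"claw":1,"dx":0.96,"dy":-0.35,"dz":0,"yaw":0},
    {"claw":1,"dx":0.96,"dy":-0.35,"dz":0.3,"yaw":0},
    {"claw":1,"dx":0.96,"dy":-0.35,"dz":0.3,"yaw":0},
    {"claw":1,"dx":0.96,"dy":-0.35,"dz":0.3,"yaw":0}
  ]
}}

```text
time_s: 13.88
ee_pos: [539.4, -73.7, 211.9]
ee_rot: [-178.7, -1.1, 75.0]
force: [0.4, 0.2, -1.2]
gripper_width: 29.2
```

```bash
cat >> h.py <<'E'
from scipy.spatial.transform import Rotation as Ro
def to(x,y,z):
    s=telemetry.state();M=Ro.from_euler('xyz',s['ee_rot'],degrees=True).as_matrix();p=np.array(s['ee_pos'])
    print('tool units',(M.T@(np.array([x,y,z])-p)/20).round(3))
E
python3 - <<'E'
from h import *
st();to(531.5,-23,205)
E
```

```text
time_s 13.88
qpos [-9.75 16.26 92.95  1.29 72.    4.81]
ee_pos [539.44 -73.72 211.87]
ee_rot [-178.69   -1.11   75.02]
force [ 0.43  0.17 -1.2 ]
torque [ 0.03 -0.11  0.01]
gripper_width 29.21
tool units [ 2.34  -1.03   0.413]
```

>>> {"api": "drive_tool", "payload": {
  "moves": [
    {"claw":1,"dx":0.8,"dy":-0.35,"dz":0.3,"yaw":0},
    {"claw":1,"dx":0.8,"dy":-0.35,"dz":0.4,"yaw":0},
    {"claw":1,"dx":0.74,"dy":-0.33,"dz":0.4,"yaw":0},
    {"claw":1,"dx":0,"dy":0,"dz":0.2,"yaw":0},
    {"claw":1,"dx":0,"dy":0,"dz":0,"yaw":0}
  ]
}}

```text
time_s: 14.5
ee_pos: [529.8, -17.6, 184.6]
ee_rot: [-178.6, -1.1, 75.2]
force: [0.3, -0.3, -1.5]
gripper_width: 29.5
```

```bash
python3 - <<'E'
from h import *
st();f=snap('wrist','w10');g=snap('side','s10')
a=cv2.resize(f['color'][190:310,240:400],None,fx=5,fy=5,interpolation=cv2.INTER_CUBIC);cv2.imwrite('pics/c10.png',a)
b=cv2.resize(g['color'][220:320,270:400],None,fx=6,fy=6,interpolation=cv2.INTER_CUBIC);cv2.imwrite('pics/c11.png',b)
E
```

```text
time_s 14.5
qpos [-3.97 16.09 97.33  1.41 67.77 10.28]
ee_pos [529.79 -17.6  184.59]
ee_rot [-178.6    -1.06   75.19]
force [ 0.28 -0.27 -1.54]
torque [-0.02 -0.1   0.03]
gripper_width 29.52
```

View pics/c10.png

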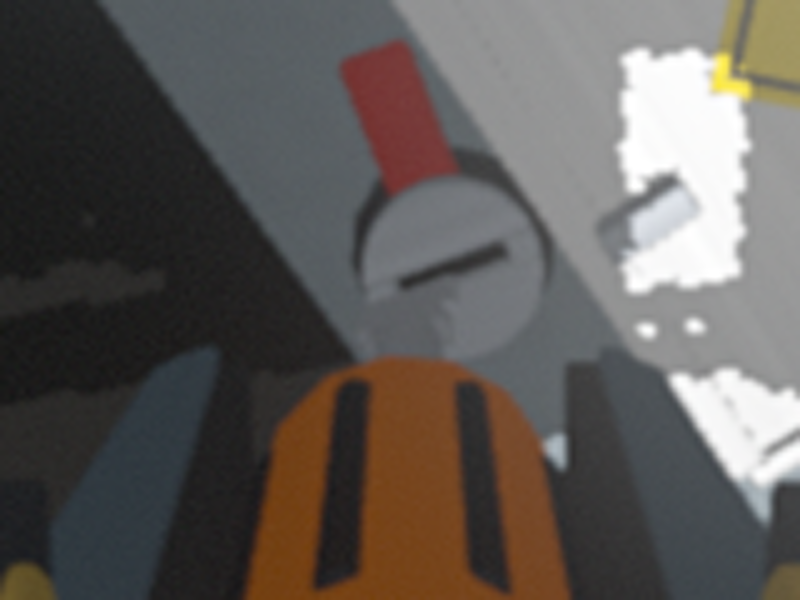

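View pics/c11.png

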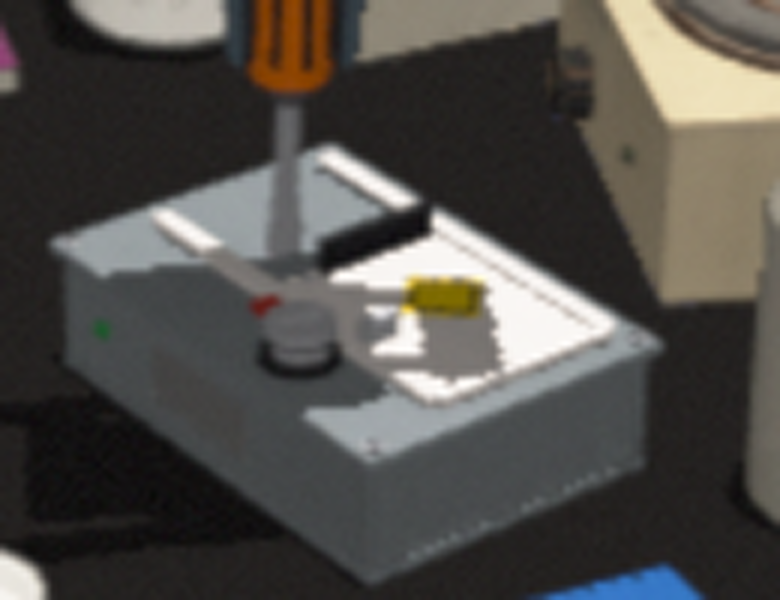

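```bash
python3 - <<'E'
from h import *
f=load('w10')
a=f['color'][215:270,300:365]
a=cv2.resize(a,None,fx=12,fy=10.8*12/10.8,interpolation=cv2.INTER_CUBIC)
a=cv2.createCLAHE(4,(2,2)).apply(cv2.cvtColor(a,cv2.COLOR_BGR2GRAY));cv2.imwrite('pics/c12.png',a[:600,:790])
E
```

```text
(no output)
```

View pics/c12.png

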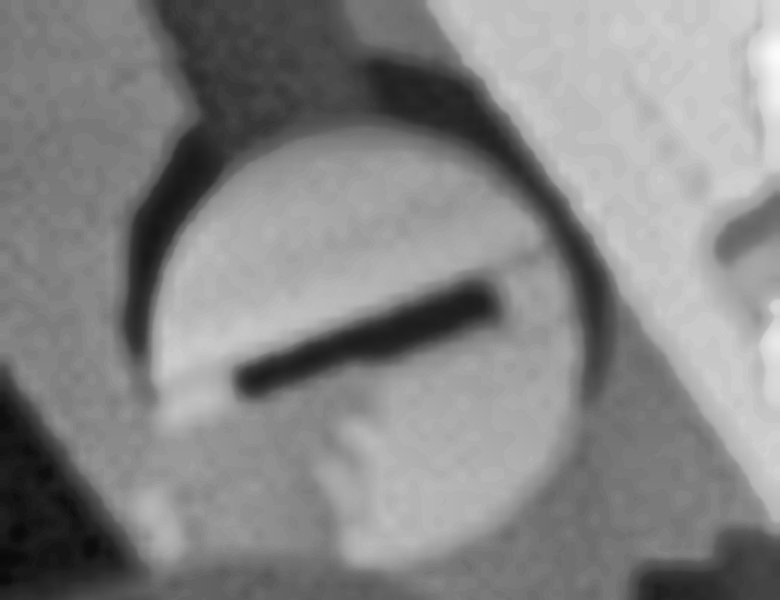

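```bash
python3 - <<'E'
from h import *
f=load('w10')
U=lambda p:(300+p[0]/12-.45,215+p[1]/12-.45)
def rep(n,a,b,z):
    a=onz(f,*U(a),z);b=onz(f,*U(b),z);d=b-a;print(n,((a+b)[:2]/2).round(1),np.linalg.norm(d).round(1),np.degrees(np.arctan2(d[1],d[0])).round(1))
rep('slot',(237,388),(494,293),69)
rep('slot',(237,388),(494,293),72)
rep('tip',(158,426),(385,357),99.3)
print('head',onz(f,*U((367,350)),73.5))
E
```

```text
slot [531.2 -23.4] 18.0 6.5
slot [531.5 -22.7] 17.8 6.5
tip [527.2 -17.3] 14.0 3.1
head [531.51744976 -22.93458325  73.5       ]
```

```bash
python3 - <<'E'
from h import *
to(534.0,-23.3,184.6); to(534.0,-23.3,165)
E
```

```text
tool units [-0.213  0.26   0.011]
tool units [-0.232  0.283  0.99 ]
```

>>> {"api": "drive_tool", "payload": {
  "moves": [
    {"claw":1,"dx":-0.21,"dy":0.26,"dz":0,"yaw":-0.3},
    {"claw":1,"dx":-0.01,"dy":0.01,"dz":0.5,"yaw":0},
    {"claw":1,"dx":0,"dy":0,"dz":0,"yaw":0}
  ]
}}

```text
time_s: 14.98
ee_pos: [534.5, -24.7, 174.6]
ee_rot: [-178.8, -1.1, 77.6]
force: [0.4, -0.8, -2.3]
gripper_width: 29.8
```

```bash
python3 - <<'E'
from h import *
st();f=snap('wrist','w13');g=snap('side','s13')
a=f['color'][210:275,295:365]
a=cv2.resize(a,None,fx=10,fy=10,interpolation=cv2.INTER_CUBIC)
a=cv2.createCLAHE(4,(2,2)).apply(cv2.cvtColor(a,cv2.COLOR_BGR2GRAY));cv2.imwrite('pics/c13.png',a[:600])
b=cv2.resize(g['color'][220:320,270:400],None,fx=6,fy=6,interpolation=cv2.INTER_CUBIC);cv2.imwrite('pics/c14.png',b)
E
```

```text
time_s 14.98
qpos [-4.69 16.93 97.64  1.41 66.51  7.11]
ee_pos [534.53 -24.73 174.63]
ee_rot [-178.76   -1.13   77.61]
force [ 0.43 -0.8  -2.28]
torque [-0.01 -0.07  0.  ]
gripper_width 29.77
```

View pics/c13.png

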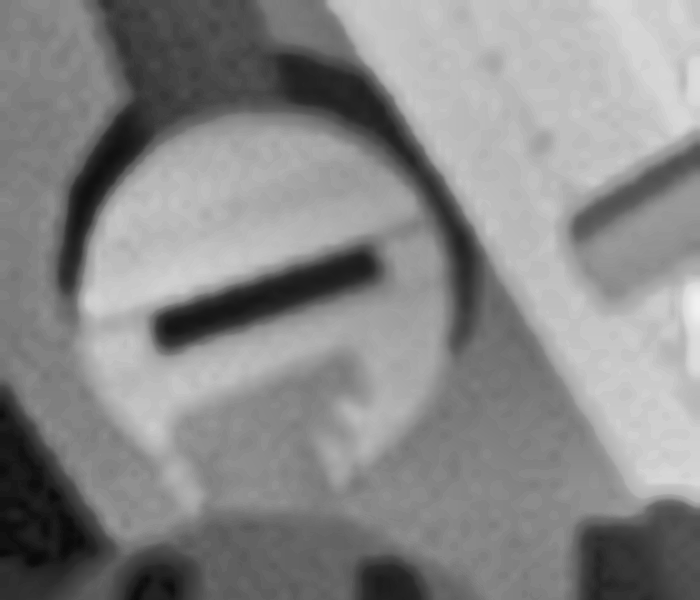

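View pics/c14.png

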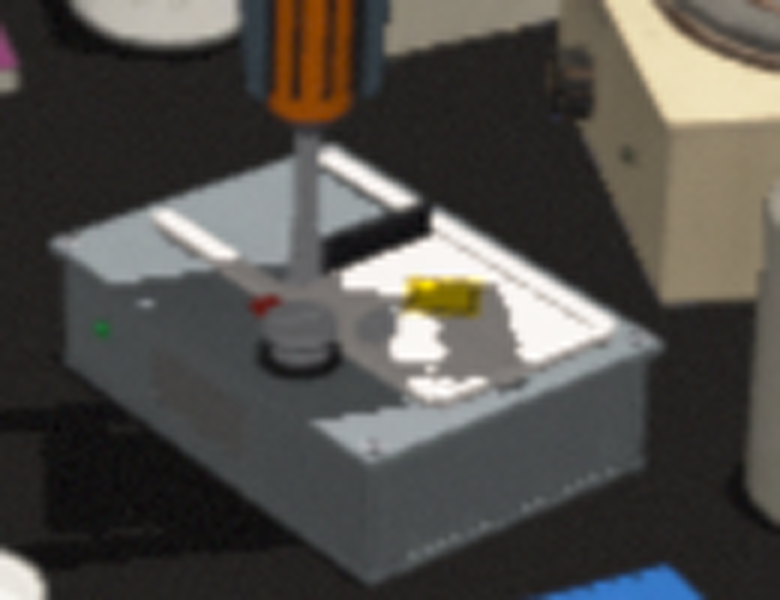

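```bash
python3 - <<'E'
from h import *
f=load('w13')
U=lambda p:(295+p[0]/10-.45,210+p[1]/10-.45)
def rep(n,a,b,z):
    a=onz(f,*U(a),z);b=onz(f,*U(b),z);d=b-a;m=(a+b)[:2]/2;print(n,m.round(1),np.linalg.norm(d).round(1),np.degrees(np.arctan2(d[1],d[0])).round(1));return m
s=rep('slot',(155,338),(380,258),69.5)
for z in (86,89.3,92): t=rep('tip',(172,415),(358,345),z); print(s-t)
g=load('s13'); V=lambda p:(270+p[0]/6-.4,220+p[1]/6-.4)
print('side head',onz(g,*V((298,321)),73.5)[:2],'tip',onz(g,*V((303,292)),89.3)[:2])
E
```

```text
slot [531.3 -23.6] 18.1 8.1
tip [531.1 -25.4] 14.3 9.3
[0.22510167 1.85742531]
tip [531.3 -24.6] 14.1 9.3
[-0.03883545  0.98495344]
tip [531.6 -23.9] 13.9 9.3
[-0.25478401  0.27111281]
side head [532.29213199 -25.68366873] tip [532.2434783  -31.74008967]
```

```bash
python3 - <<'E'
from h import *
to(534.5,-23.7,164)
E
```

```text
tool units [ 0.026 -0.032  0.576]
```

>>> {"api": "drive_tool", "payload": {
  "moves": [
    {"claw":1,"dx":0.03,"dy":-0.03,"dz":0.25,"yaw":0},
    {"claw":1,"dx":0,"dy":0,"dz":0.25,"yaw":0},
    {"claw":1,"dx":0,"dy":0,"dz":0,"yaw":0}
  ]
}}

```text
time_s: 15.45
ee_pos: [534.5, -23.4, 165.0]
ee_rot: [-178.9, -1.2, 77.6]
force: [0.3, 0.2, -0.9]
gripper_width: 29.5
```

```bash
python3 - <<'E'
from h import *
st();f=snap('wrist','w15');g=snap('side','s15')
a=f['color'][205:270,295:365]
a=cv2.resize(a,None,fx=10,fy=10,interpolation=cv2.INTER_CUBIC)
a=cv2.createCLAHE(4,(2,2)).apply(cv2.cvtColor(a,cv2.COLOR_BGR2GRAY));cv2.imwrite('pics/c15.png',a[:600])
b=cv2.resize(g['color'][245:295,285:350],None,fx=12,fy=12,interpolation=cv2.INTER_CUBIC);cv2.imwrite('pics/c16.png',b)
E
```

```text
time_s 15.45
qpos [-4.55 17.31 98.58  1.43 65.07  7.19]
ee_pos [534.47 -23.41 164.97]
ee_rot [-178.88   -1.16   77.63]
force [ 0.31  0.2  -0.91]
torque [-0.03 -0.14 -0.04]
gripper_width 29.54
```

View pics/c15.png

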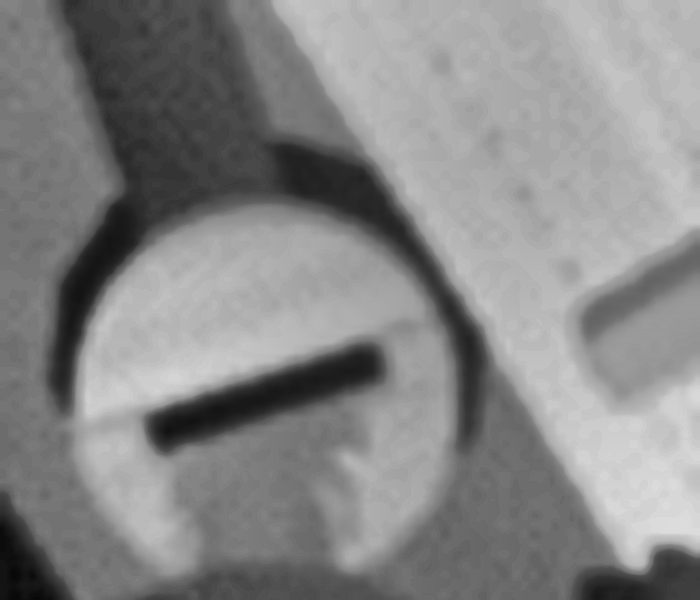

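View pics/c16.png

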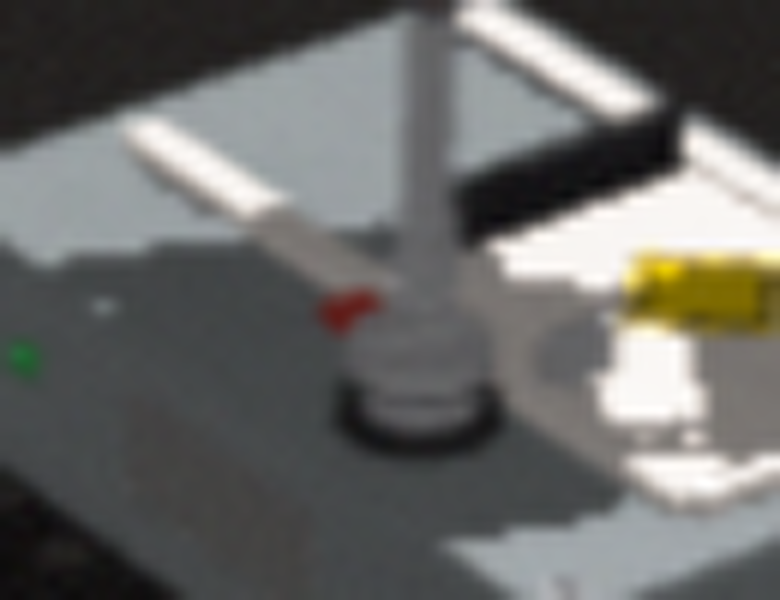

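```bash
python3 - <<'E'
from h import *
f=load('w15')
U=lambda p:(295+p[0]/10-.45,205+p[1]/10-.45)
def rep(n,a,b,z):
    a=onz(f,*U(a),z);b=onz(f,*U(b),z);d=b-a;m=(a+b)[:2]/2;print(n,m.round(1),np.linalg.norm(d).round(1),np.degrees(np.arctan2(d[1],d[0])).round(1));return m
s=rep('slot',(152,434),(383,359),69.5)
for z in (77,79.7,82): t=rep('tip',(172,458),(362,398),z); print(s-t)
E
```

```text
slot [531.4 -23.5] 17.8 6.5
tip [531.4 -23.9] 14.2 6.1
[-0.04365526  0.33924803]
tip [531.6 -23.2] 14.1 6.1
[-0.25178239 -0.37362882]
tip [531.8 -22.6] 14.0 6.1
[-0.42907588 -0.98089429]
```

>>> {"api": "drive_tool", "payload": {
  "moves": [
    {"claw":1,"dx":0,"dy":0,"dz":0.15,"yaw":0},
    {"claw":1,"dx":0,"dy":0,"dz":0.1,"yaw":0},
    {"claw":1,"dx":0,"dy":0,"dz":0.1,"yaw":0}
  ]
}}

```text
time_s: 15.92
ee_pos: [535.0, -23.3, 158.4]
ee_rot: [-179.0, -1.2, 77.6]
force: [1.0, 0.1, -1.7]
gripper_width: 29.5
```

>>> {"api": "drive_tool", "payload": {
  "moves": [
    {"claw":1,"dx":0,"dy":0,"dz":0.1,"yaw":0},
    {"claw":1,"dx":0,"dy":0,"dz":0.05,"yaw":0}
  ]
}}

```text
time_s: 16.18
ee_pos: [534.9, -23.0, 155.1]
ee_rot: [-179.0, -1.2, 77.6]
force: [0.5, 0.1, -1.7]
gripper_width: 29.4
```

```bash
python3 - <<'E'
from h import *
st();f=snap('wrist','w17');g=snap('side','s17')
a=f['color'][205:270,295:365]
a=cv2.resize(a,None,fx=8,fy=8,interpolation=cv2.INTER_CUBIC)
a=cv2.cvtColor(cv2.createCLAHE(4,(2,2)).apply(cv2.cvtColor(a,cv2.COLOR_BGR2GRAY)),8)[:600]
cv2.imwrite('pics/c17.png',a)
E
```

```text
time_s 16.18
qpos [-4.52 17.79 99.43  1.48 63.65  7.17]
ee_pos [534.89 -23.01 155.09]
ee_rot [-178.96   -1.19   77.63]
force [ 0.48  0.06 -1.66]
torque [ 0.02 -0.1   0.02]
gripper_width 29.38
```

View pics/c17.png

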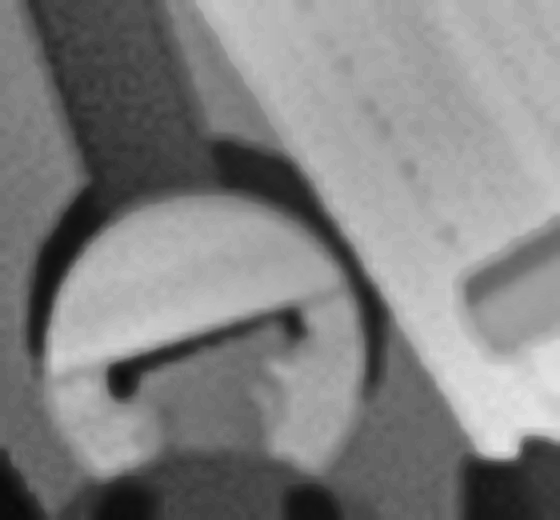

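```bash
python3 - <<'E'
from h import *
s=telemetry.state();M=Ro.from_euler('xyz',s['ee_rot'],degrees=True).as_matrix();p=np.array(s['ee_pos'])
tip=np.array([531.5,-23.3,p[2]-85.3])
o=M.T@(tip-p); print(o, 'tool z',M[:,2].round(4))
# step of TCP in tool frame per yaw step phi about tool z: keep tip fixed
for phi in (4.3,8.6):
    Rz=Ro.from_euler('z',phi,degrees=True).as_matrix()
    d=o-Rz@o; print(phi,(d/20).round(4))
E
```

```text
[-2.75796991 -1.69195621 85.30583876] tool z [-0.0133  0.0242 -0.9996]
4.3 [-0.0067  0.0101  0.    ]
8.6 [-0.0142  0.0197  0.    ]
```

>>> {"api": "drive_tool", "payload": {
  "moves": [
    {"claw":1,"dx":-0.01,"dy":0.02,"dz":0,"yaw":0.8},
    {"claw":1,"dx":-0.01,"dy":0.02,"dz":0,"yaw":0.8},
    {"claw":1,"dx":-0.01,"dy":0.02,"dz":0,"yaw":0.8}
  ]
}}

```text
time_s: 16.65
ee_pos: [535.9, -23.1, 155.1]
ee_rot: [-178.5, -0.8, 56.3]
force: [0.3, 1.0, -1.5]
gripper_width: 29.4
```

```bash
cat >> h.py <<'E'
def tips(o=(-2.76,-1.69,85.3)):
    s=telemetry.state();M=Ro.from_euler('xyz',s['ee_rot'],degrees=True).as_matrix();p=np.array(s['ee_pos'])
    t=p+M@np.array(o); print('tip',t.round(1),'corr tool units',(M.T@(np.array([531.5,-23.3,t[2]])-t)/20).round(3))
E
python3 - <<'E'
from h import *
st();tips();f=snap('wrist','w18')
a=f['color'][195:285,275:375]
cv2.imwrite('pics/c18.png',cv2.resize(a,None,fx=6,fy=6,interpolation=cv2.INTER_CUBIC))
E
```

```text
time_s 16.65
qpos [-4.59 17.87 99.31  1.59 63.7  28.34]
ee_pos [535.87 -23.11 155.12]
ee_rot [-178.55   -0.83   56.34]
force [ 0.33  1.04 -1.48]
torque [ 0.07 -0.1   0.11]
gripper_width 29.39
tip [531.8 -22.2  69.9] corr tool units [-0.053  0.016 -0.001]
```

View pics/c18.png

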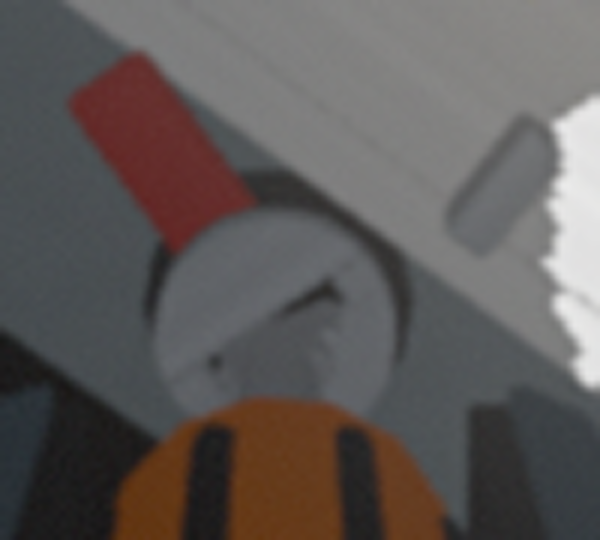

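>>> {"api": "drive_tool", "payload": {
  "moves": [
    {"claw":1,"dx":-0.03,"dy":0.02,"dz":0,"yaw":0.9},
    {"claw":1,"dx":-0.01,"dy":0.02,"dz":0,"yaw":0.9},
    {"claw":1,"dx":-0.01,"dy":0.02,"dz":0,"yaw":0.9}
  ]
}}

```text
time_s: 17.08
ee_pos: [536.6, -24.3, 155.1]
ee_rot: [-178.3, -0.2, 32.6]
force: [0.1, 0.7, -2.1]
gripper_width: 29.3
```

```bash
python3 - <<'E'
from h import *
st();tips();f=snap('wrist','w19')
a=f['color'][195:285,275:375]
cv2.imwrite('pics/c19.png',cv2.resize(a,None,fx=6,fy=6,interpolation=cv2.INTER_CUBIC))
E
```

```text
time_s 17.08
qpos [-4.74 17.92 99.25  1.65 63.67 51.92]
ee_pos [536.58 -24.26 155.08]
ee_rot [-178.33   -0.24   32.59]
force [ 0.1   0.69 -2.05]
torque [ 0.07 -0.11  0.05]
gripper_width 29.31
tip [532.3 -22.   69.9] corr tool units [-0.068  0.032 -0.001]
```

View pics/c19.png

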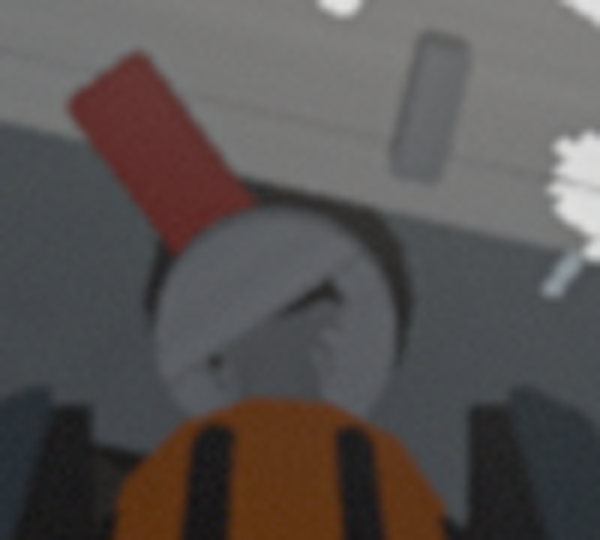

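Working: the tongue turns with the tool and now starts over the rail. Continue.

>>> {"api": "drive_tool", "payload": {
  "moves": [
    {"claw":1,"dx":-0.04,"dy":0.03,"dz":0,"yaw":0.9},
    {"claw":1,"dx":-0.02,"dy":0.02,"dz":0,"yaw":0.9},
    {"claw":1,"dx":-0.02,"dy":0.02,"dz":0,"yaw":0.9}
  ]
}}

```text
time_s: 17.5
ee_pos: [536.6, -25.7, 155.1]
ee_rot: [-178.3, 0.3, 9.1]
force: [0.1, 1.0, -2.3]
gripper_width: 29.5
```

>>> {"api": "drive_tool", "payload": {
  "moves": [
    {"claw":1,"dx":-0.02,"dy":0.02,"dz":0,"yaw":0.8},
    {"claw":1,"dx":-0.02,"dy":0.02,"dz":0,"yaw":0.5}
  ]
}}

```text
time_s: 17.75
ee_pos: [536.5, -26.4, 155.1]
ee_rot: [-178.4, 0.6, -2.1]
force: [0.6, 0.2, -0.9]
gripper_width: 29.6
```

```bash
python3 - <<'E'
from h import *
st();tips();f=snap('wrist','w20')
a=f['color'][195:285,275:375]
cv2.imwrite('pics/c20.png',cv2.resize(a,None,fx=6,fy=6,interpolation=cv2.INTER_CUBIC))
E
```

```text
time_s 17.75
qpos [-5.03 17.83 99.39  1.75 63.44 86.24]
ee_pos [536.47 -26.45 155.06]
ee_rot [-178.4     0.56   -2.05]
force [ 0.55  0.16 -0.89]
torque [ 0.3  -0.19  0.08]
gripper_width 29.63
tip [533.  -22.3  69.9] corr tool units [-0.075  0.055 -0.001]
```

View pics/c20.png

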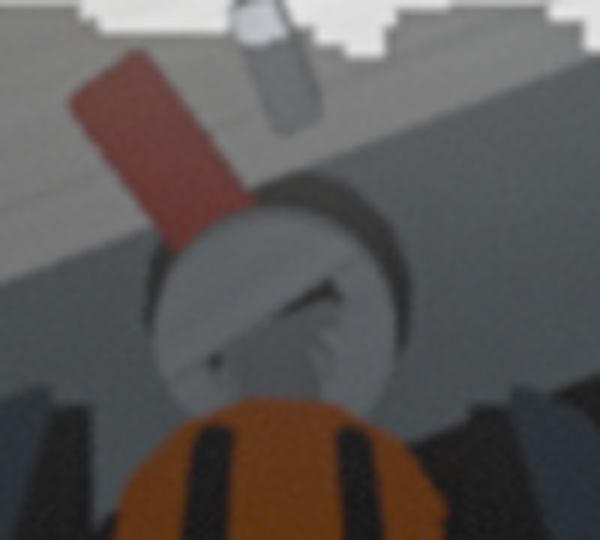

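```bash
cat >> h.py <<'E'
def lockang(tag,a,b,x0=275,y0=195,k=6,z=73.5):
    f=load(tag);U=lambda p:(x0+p[0]/k-.4,y0+p[1]/k-.4)
    a=onz(f,*U(a),z);b=onz(f,*U(b),z);d=b-a;print('dir',np.degrees(np.arctan2(d[1],d[0])).round(1),((a+b)/2).round(1))
E
python3 - <<'E'
from h import *
lockang('w20',(170,380),(355,260))  # slot line
lockang('w20',(178,247),(72,100),z=66) # tongue left edge
lockang('w20',(258,207),(145,52),z=66)
E
```

```text
dir -57.6 [533.2 -21.8  73.5]
dir 32.5 [549.3  -6.2  66. ]
dir 33.3 [554.3 -15.4  66. ]
```

>>> {"api": "drive_tool", "payload": {
  "moves": [
    {"claw":1,"dx":-0.03,"dy":0.03,"dz":0,"yaw":0.6},
    {"claw":1,"dx":-0.01,"dy":0.01,"dz":0,"yaw":0.5},
    {"claw":1,"dx":-0.01,"dy":0.01,"dz":0,"yaw":0.4}
  ]
}}

```text
time_s: 18.18
ee_pos: [536.2, -27.2, 155.1]
ee_rot: [-178.5, 0.8, -14.7]
force: [0.2, 0.8, -1.9]
gripper_width: 29.8
```

```bash
python3 - <<'E'
from h import *
st();tips();f=snap('wrist','w21')
a=f['color'][195:285,275:375]
cv2.imwrite('pics/c21.png',cv2.resize(a,None,fx=6,fy=6,interpolation=cv2.INTER_CUBIC))
E
```

```text
time_s 18.18
qpos [-5.12 17.75 99.5   1.77 63.3  98.83]
ee_pos [536.16 -27.19 155.07]
ee_rot [-178.53    0.8   -14.74]
force [ 0.22  0.78 -1.9 ]
torque [ 0.15 -0.1   0.11]
gripper_width 29.79
tip [533.3 -22.4  69.9] corr tool units [-0.078  0.065 -0.001]
```

View pics/c21.png

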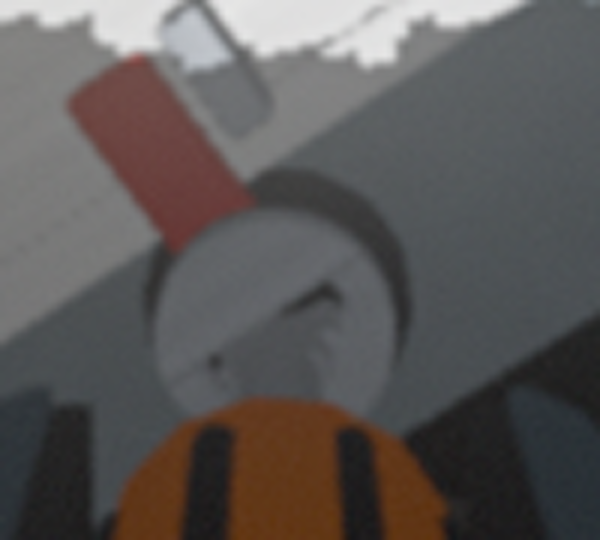

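>>> {"api": "drive_tool", "payload": {
  "moves": [
    {"claw":1,"dx":0,"dy":0,"dz":0,"yaw":0.3},
    {"claw":1,"dx":0,"dy":0,"dz":0,"yaw":0.3}
  ]
}}

```text
time_s: 18.48
ee_pos: [536.1, -27.4, 155.1]
ee_rot: [-178.6, 0.9, -19.6]
force: [-0.9, -0.9, -0.9]
gripper_width: 29.6
```

```bash
python3 - <<'E'
from h import *
st()
E
```

```text
time_s 18.48
qpos [ -5.12  17.75  99.5    1.73  63.3  103.73]
ee_pos [536.14 -27.38 155.05]
ee_rot [-178.63    0.91  -19.63]
force [-0.85 -0.87 -0.92]
torque [ 0.09 -0.03  0.16]
gripper_width 29.63
```

>>> {"api": "drive_tool", "payload": {
  "moves": [
    {"claw":1,"dx":0,"dy":0,"dz":0,"yaw":0.3},
    {"claw":1,"dx":0,"dy":0,"dz":0,"yaw":0.2}
  ]
}}

```text
time_s: 18.73
ee_pos: [536.1, -27.5, 155.0]
ee_rot: [-178.7, 1.0, -23.6]
force: [-0.2, 0.2, -1.3]
gripper_width: 29.4
```

```bash
python3 - <<'E'
from h import *
st();tips();f=snap('wrist','w22')
a=f['color'][175:285,255:385]
cv2.imwrite('pics/c22.png',cv2.resize(a,None,fx=5,fy=5,interpolation=cv2.INTER_CUBIC))
E
```

```text
time_s 18.73
qpos [ -5.12  17.75  99.5    1.7   63.31 107.73]
ee_pos [536.06 -27.53 155.05]
ee_rot [-178.74    1.    -23.61]
force [-0.21  0.18 -1.27]
torque [ 0.2  -0.05  0.3 ]
gripper_width 29.36
tip [533.6 -22.6  69.9] corr tool units [-0.081  0.076 -0.   ]
```

View pics/c22.png

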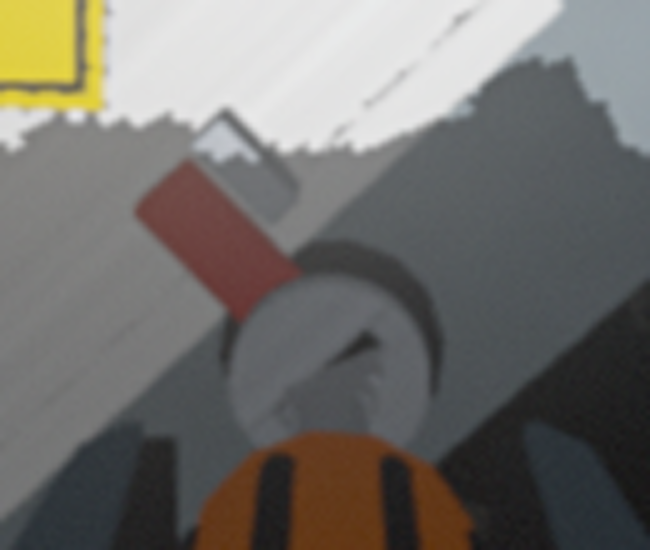

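```bash
python3 - <<'E'
from h import *
for a,b in (((240,320),(136,212)),((298,272),(192,160))): lockang('w22',a,b,255,175,5,66)
lockang('w22',(20,500),(420,130),255,175,5,58) # rail lower edge, expect 20+-90
lockang('w22',(262,410),(425,315),255,175,5,73.5)
E
```

```text
dir 19.0 [552.5 -10.7  66. ]
dir 18.9 [555.9 -21.1  66. ]
dir -70.0 [542.   -9.1  58. ]
dir -81.9 [533.  -26.1  73.5]
```

>>> {"api": "drive_tool", "payload": {
  "moves": [
    {"claw":1,"dx":0,"dy":0,"dz":0,"yaw":-0.5},
    {"claw":1,"dx":-0.01,"dy":0.01,"dz":-0.5,"yaw":0},
    {"claw":1,"dx":-0.02,"dy":0.02,"dz":-1,"yaw":0},
    {"claw":1,"dx":-0.02,"dy":0.02,"dz":-1,"yaw":0},
    {"claw":1,"dx":-0.02,"dy":0.02,"dz":-1,"yaw":0}
  ]
}}

```text
time_s: 19.4
ee_pos: [533.5, -30.7, 227.7]
ee_rot: [-178.8, 1.1, -19.2]
force: [0.7, -0.8, -3.0]
gripper_width: 29.2
```

```bash
python3 - <<'E'
from h import *
st();f=snap('wrist','w23');g=snap('side','s23')
E
```

```text
time_s 19.4
qpos [ -5.45  14.55  93.03   1.53  73.21 103.32]
ee_pos [533.52 -30.73 227.67]
ee_rot [-178.76    1.1   -19.21]
force [ 0.74 -0.81 -2.99]
torque [ 0.03 -0.07 -0.06]
gripper_width 29.24
```

View pics/w23.png

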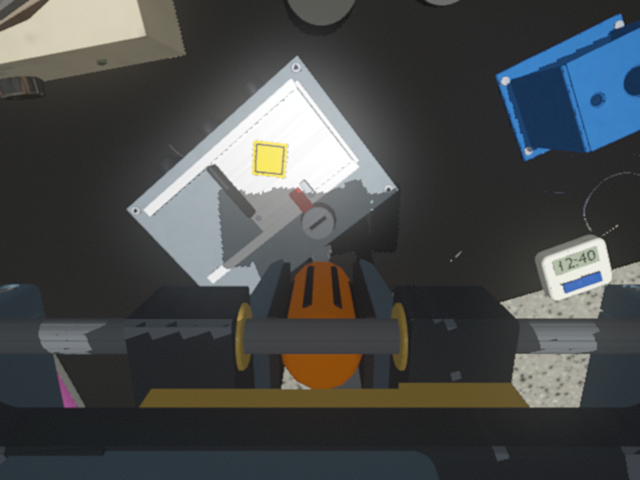

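View pics/s23.png

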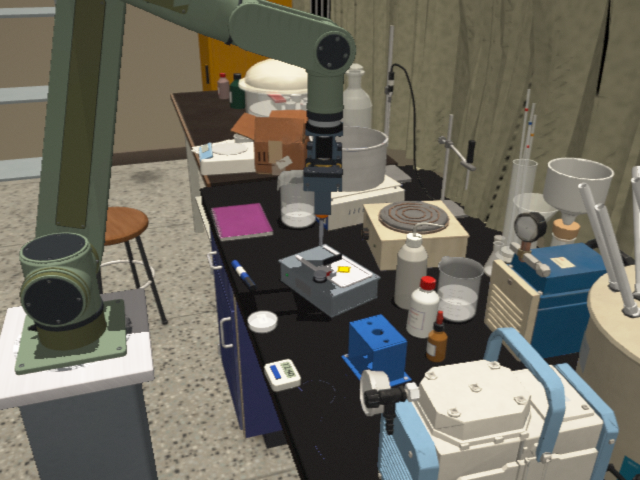

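```bash
python3 - <<'E'
import numpy as np
for k in range(15):
    a=np.radians(-19.2+8.4*k);c,s=np.cos(a),np.sin(a);vx,vy=1.95,-17
    print(k,round((c*vx+s*vy)/20,2),round((s*vx-c*vy)/20,2))
E
```

```text
0 0.37 0.77
1 0.26 0.82
2 0.13 0.85
3 0.01 0.86
4 -0.12 0.85
5 -0.24 0.82
6 -0.36 0.78
7 -0.47 0.72
8 -0.57 0.64
9 -0.65 0.55
10 -0.73 0.45
11 -0.79 0.34
12 -0.83 0.22
13 -0.85 0.1
14 -0.86 -0.03
```

>>> {"api": "drive_tool", "payload": {
  "moves": [
    {"claw":1,"dx":0.37,"dy":0.77,"dz":-0.2,"yaw":-1},
    {"claw":1,"dx":0.26,"dy":0.82,"dz":-0.2,"yaw":-1},
    {"claw":1,"dx":0.13,"dy":0.85,"dz":0,"yaw":-1},
    {"claw":1,"dx":0.01,"dy":0.86,"dz":0,"yaw":-1},
    {"claw":1,"dx":-0.12,"dy":0.85,"dz":0,"yaw":-1}
  ]
}}

```text
time_s: 20.12
ee_pos: [544.4, -117.7, 233.6]
ee_rot: [-178.4, -0.1, 25.2]
force: [-0.3, -0.7, -1.0]
gripper_width: 29.4
```

>>> {"api": "drive_tool", "payload": {
  "moves": [
    {"claw":1,"dx":-0.24,"dy":0.82,"dz":0,"yaw":-1},
    {"claw":1,"dx":-0.36,"dy":0.78,"dz":0,"yaw":-1},
    {"claw":1,"dx":-0.47,"dy":0.72,"dz":0,"yaw":-1},
    {"claw":1,"dx":-0.57,"dy":0.64,"dz":0,"yaw":-1},
    {"claw":1,"dx":-0.65,"dy":0.55,"dz":0,"yaw":-1}
  ]
}}

```text
time_s: 20.75
ee_pos: [556.7, -204.7, 227.7]
ee_rot: [-178.5, -1.1, 69.5]
force: [-0.3, 0.5, -1.9]
gripper_width: 29.5
```

```bash
python3 - <<'E'
from h import *
st();f=snap('top','t24')
cv2.imwrite('pics/c24.png',cv2.resize(f['color'][160:320,260:540],None,fx=2.8,fy=2.8,interpolation=cv2.INTER_CUBIC))
E
```

```text
time_s 20.75
qpos [-21.93  20.31  84.68   1.14  76.52  -1.74]
ee_pos [ 556.68 -204.69  227.66]
ee_rot [-178.52   -1.15   69.52]
force [-0.27  0.52 -1.86]
torque [-0.03 -0.08  0.01]
gripper_width 29.53
```

View pics/c24.png

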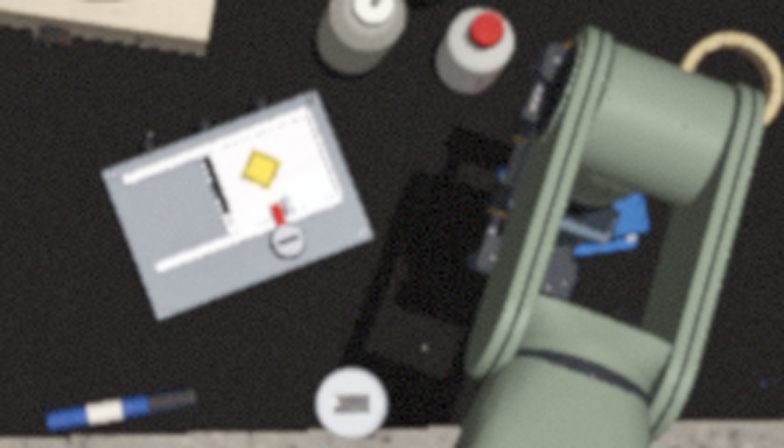

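>>> {"api": "drive_tool", "payload": {
  "moves": [
    {"claw":1,"dx":-0.75,"dy":0.33,"dz":-0.1,"yaw":-0.95},
    {"claw":1,"dx":-0.79,"dy":0.22,"dz":-0.1,"yaw":-0.95},
    {"claw":1,"dx":-0.81,"dy":0.1,"dz":0,"yaw":-0.95},
    {"claw":1,"dx":-0.82,"dy":-0.02,"dz":0,"yaw":-0.95},
    {"claw":1,"dx":-0.8,"dy":-0.14,"dz":0,"yaw":-0.7}
  ]
}}

```text
time_s: 21.42
ee_pos: [559.8, -288.2, 226.2]
ee_rot: [-179.3, -2.0, 108.9]
force: [0.1, 0.7, -1.7]
gripper_width: 29.3
```

```bash
python3 - <<'E'
from h import *
st();to(562.2,-286.35,220);to(562.2,-286.35,180);f=snap('wrist','w25')
a=f['color'][150:290,240:400]
cv2.imwrite('pics/c25.png',cv2.resize(a,None,fx=4.2,fy=4.2,interpolation=cv2.INTER_CUBIC))
E
```

```text
time_s 21.42
qpos [-28.73  23.99  79.15   0.86  78.83 -47.84]
ee_pos [ 559.85 -288.22  226.19]
ee_rot [-179.3    -2.02  108.91]
force [ 0.14  0.66 -1.66]
torque [-0.08 -0.12  0.01]
gripper_width 29.33
tool units [0.04  0.145 0.309]
tool units [-0.031  0.17   2.308]
```

View pics/c25.png

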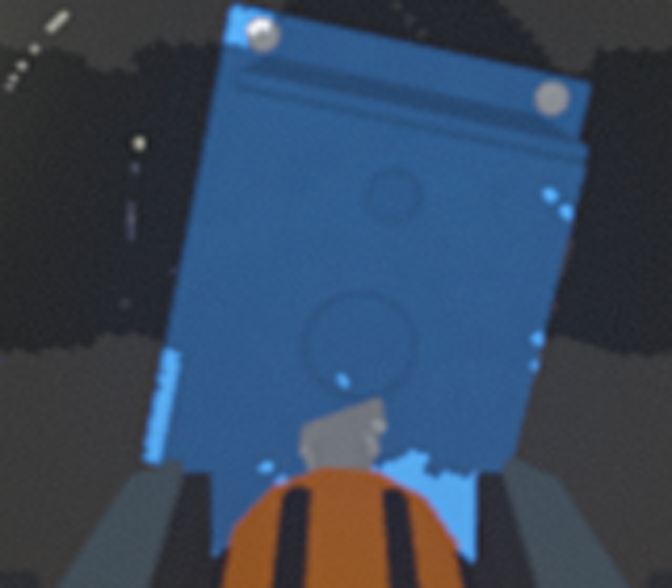

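```bash
python3 - <<'E'
from h import *
f=load('w25');U=lambda p:(240+p[0]/4.2-.4,150+p[1]/4.2-.4)
print('hole',onz(f,*U((360,345)),88)); print('small hole',onz(f,*U((395,195)),88))
a=onz(f,*U((303,428)),140.9);b=onz(f,*U((383,400)),140.9);print('tip',(a+b)/2,np.linalg.norm(a-b))
s=telemetry.state();M=Ro.from_euler('xyz',s['ee_rot'],degrees=True).as_matrix();p=np.array(s['ee_pos'])
M0=Ro.from_euler('xyz',[-179.85,-1.36,108.55],degrees=True).as_matrix()
print('tip pred lock offset',p+M@[-2.76,-1.69,85.3])
print('tip pred',p+M@M0.T@np.array([0,0,-85.3]),'axis now',M@M0.T@[0,0,1])
g=load('w4');print('w4 hole mid est (560.4,-288.4)')
print('at grip tip (lock offset)',np.array([562.2,-286.35,99.3])+M0@[-2.76,-1.69,85.3])
E
```

```text
hole [ 560.11454773 -286.59577361   88.        ]
small hole [ 556.75947203 -256.02441594   88.        ]
tip [ 557.61100828 -287.94531625  140.9       ] 14.270759171162744
tip pred lock offset [ 557.1354481  -291.239722    140.50416548]
tip pred [ 558.70605477 -289.92265776  140.52812616] axis now [ 0.01296127 -0.00573468  0.99989955]
w4 hole mid est (560.4,-288.4)
at grip tip (lock offset) [ 560.6198589  -287.65531233   13.96323762]
```

```bash
python3 - <<'E'
from h import *
to(562.8,-285.9,186)
E
```

```text
tool units [0.098 0.241 1.992]
```

>>> {"api": "drive_tool", "payload": {
  "moves": [
    {"claw":1,"dx":0.1,"dy":0.24,"dz":0.4,"yaw":0},
    {"claw":1,"dx":0,"dy":0,"dz":0.7,"yaw":0},
    {"claw":1,"dx":0,"dy":0,"dz":0.5,"yaw":0},
    {"claw":1,"dx":0,"dy":0,"dz":0,"yaw":0}
  ]
}}

```text
time_s: 21.98
ee_pos: [562.1, -282.9, 189.8]
ee_rot: [-179.1, -2.1, 108.6]
force: [0.6, 0.9, -1.1]
gripper_width: 29.4
```

```bash
python3 - <<'E'
from h import *
st();f=snap('wrist','w26')
a=f['color'][150:290,240:400]
cv2.imwrite('pics/c26.png',cv2.resize(a,None,fx=4.2,fy=4.2,interpolation=cv2.INTER_CUBIC))
g=snap('side','s26')
cv2.imwrite('pics/c27.png',cv2.resize(g['color'][260:390,330:440],None,fx=4.5,fy=4.5,interpolation=cv2.INTER_CUBIC))
E
```

```text
time_s 21.98
qpos [-28.2   25.22  82.44   0.85  74.53 -47.08]
ee_pos [ 562.12 -282.89  189.85]
ee_rot [-179.1    -2.15  108.63]
force [ 0.6   0.95 -1.13]
torque [-0.01 -0.13 -0.  ]
gripper_width 29.44
```

View pics/c26.png

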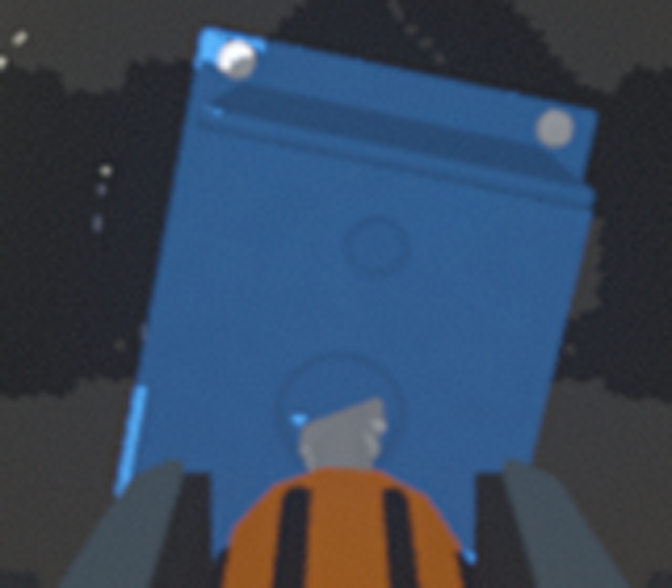

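View pics/c27.png

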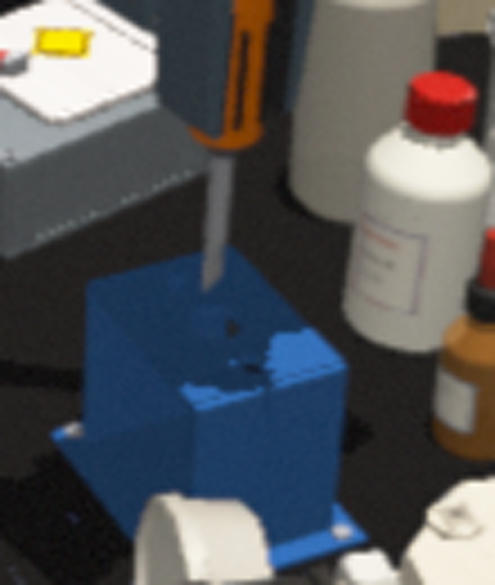

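```bash
python3 - <<'E'
from h import *
f=load('w26');U=lambda p:(240+p[0]/4.2-.4,150+p[1]/4.2-.4)
h=onz(f,*U((341,413)),88);print('hole',h,'small',onz(f,*U((376,247)),88), onz(f,*U((277,413)),88)-onz(f,*U((405,413)),88), onz(f,*U((341,352)),88)-h)
z=189.85-85.3
a=onz(f,*U((303,428)),z);b=onz(f,*U((383,400)),z);t=(a+b)/2;print('tip',t)
s=telemetry.state();M=Ro.from_euler('xyz',s['ee_rot'],degrees=True).as_matrix();p=np.array(s['ee_pos'])
M0=Ro.from_euler('xyz',[-179.85,-1.36,108.55],degrees=True).as_matrix()
print('axis',M@M0.T@[0,0,1])
print('lock-offset tip',p+M@[-2.76,-1.69,85.3])
to(p[0]+560.2-t[0],p[1]-287-t[1],p[2]-25)
E
```

```text
hole [ 560.29249821 -286.62237111   88.        ] small [ 556.50315848 -256.39927682   88.        ] [-21.59114134  -7.39942456   0.        ] [-3.5644274  10.54196486  0.        ]
tip [ 559.53688221 -282.56220948  104.55      ]
axis [ 0.01469575 -0.00775056  0.99986197]
lock-offset tip [ 559.8890854  -284.08166506  105.76968893]
tool units [-0.265 -0.022  1.242]
```

```bash
python3 - <<'E'
from h import *
to(562.5,-286.2,189.85)
to(562.5,-286.2,165)
E
```

```text
tool units [-0.13  -0.054  0.058]
tool units [-0.174 -0.036  1.299]
```

>>> {"api": "drive_tool", "payload": {
  "moves": [
    {"claw":1,"dx":-0.14,"dy":-0.05,"dz":0,"yaw":0},
    {"claw":1,"dx":-0.02,"dy":0.01,"dz":0.6,"yaw":0},
    {"claw":1,"dx":-0.02,"dy":0.01,"dz":0.5,"yaw":0},
    {"claw":1,"dx":0,"dy":0,"dz":0,"yaw":0}
  ]
}}

```text
time_s: 22.58
ee_pos: [563.0, -286.9, 168.2]
ee_rot: [-179.3, -2.0, 108.6]
force: [-0.7, -0.3, -1.6]
gripper_width: 29.7
```

```bash
python3 - <<'E'
from h import *
st();to(562.4,-286.3,150);f=snap('wrist','w28')
a=f['color'][150:290,240:400]
cv2.imwrite('pics/c28.png',cv2.resize(a,None,fx=4.2,fy=4.2,interpolation=cv2.INTER_CUBIC))
g=snap('side','s28')
cv2.imwrite('pics/c29.png',cv2.resize(g['color'][290:380,340:420],None,fx=6.5,fy=6.5,interpolation=cv2.INTER_CUBIC))
E
```

```text
time_s 22.58
qpos [-28.47  26.14  84.11   0.84  71.72 -47.36]
ee_pos [ 563.04 -286.9   168.19]
ee_rot [-179.25   -1.98  108.6 ]
force [-0.69 -0.26 -1.6 ]
torque [-0.06 -0.11 -0.01]
gripper_width 29.69
tool units [ 0.007 -0.009  0.911]
```

View pics/c28.png

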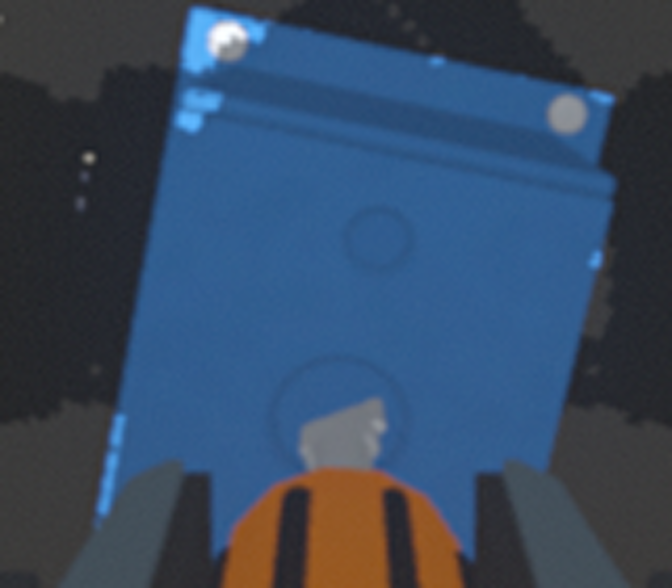

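View pics/c29.png

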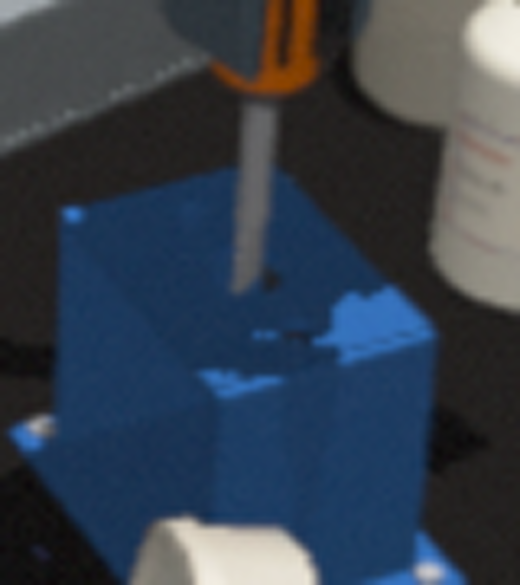

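>>> {"api": "drive_tool", "payload": {
  "moves": [
    {"claw":1,"dx":0,"dy":0,"dz":0.4,"yaw":0},
    {"claw":1,"dx":0,"dy":0,"dz":0.5,"yaw":0},
    {"claw":1,"dx":0,"dy":0,"dz":0.5,"yaw":0}
  ]
}}

```text
time_s: 23.05
ee_pos: [563.6, -286.7, 140.7]
ee_rot: [-179.4, -1.8, 108.6]
force: [1.0, 0.0, -1.6]
gripper_width: 29.6
```

```bash
python3 - <<'E'
from h import *
st();to(562.2,-286.3,100)
E
```

```text
time_s 23.05
qpos [-28.43  27.19  86.5    0.87  68.03 -47.39]
ee_pos [ 563.62 -286.67  140.66]
ee_rot [-179.43   -1.8   108.61]
force [ 1.02  0.01 -1.61]
torque [-0.02 -0.09 -0.05]
gripper_width 29.6
tool units [-0.024 -0.041  2.034]
```

>>> {"api": "drive_tool", "payload": {
  "moves": [
    {"claw":1,"dx":-0.01,"dy":-0.06,"dz":0.5,"yaw":0},
    {"claw":1,"dx":0,"dy":-0.02,"dz":0.5,"yaw":0},
    {"claw":1,"dx":0,"dy":0,"dz":0.4,"yaw":0}
  ]
}}

```text
time_s: 23.42
ee_pos: [561.0, -286.4, 109.9]
ee_rot: [-179.4, -1.9, 108.6]
force: [-0.5, -0.3, -1.5]
gripper_width: 29.4
```

```bash
python3 - <<'E'
from h import *
st();to(562.2,-286.3,100)
E
```

```text
time_s 23.42
qpos [-28.52  28.47  89.08   0.89  64.26 -47.54]
ee_pos [ 560.98 -286.38  109.86]
ee_rot [-179.36   -1.87  108.61]
force [-0.48 -0.35 -1.54]
torque [-0.01 -0.09 -0.02]
gripper_width 29.42
tool units [-0.032  0.065  0.492]
```

>>> {"api": "drive_tool", "payload": {
  "moves": [
    {"claw":1,"dx":-0.01,"dy":0.04,"dz":0.25,"yaw":0},
    {"claw":1,"dx":0,"dy":0,"dz":0.15,"yaw":0},
    {"claw":1,"dx":0,"dy":0,"dz":0.05,"yaw":0}
  ]
}}

```text
time_s: 23.8
ee_pos: [561.7, -286.0, 99.7]
ee_rot: [-179.3, -1.9, 108.6]
force: [1.0, 0.4, -1.6]
gripper_width: 29.5
```

```bash
python3 - <<'E'
from h import *
st();to(562.2,-286.3,99.3)
g=snap('side','s30')
cv2.imwrite('pics/c30.png',cv2.resize(g['color'][250:380,320:430],None,fx=4.5,fy=4.5,interpolation=cv2.INTER_CUBIC))
E
```

```text
time_s 23.8
qpos [-28.46  29.04  89.69   0.9   63.11 -47.5 ]
ee_pos [ 561.65 -285.97   99.72]
ee_rot [-179.34   -1.89  108.61]
force [ 0.98  0.44 -1.58]
torque [-0.02 -0.12  0.02]
gripper_width 29.5
tool units [-0.025  0.021  0.02 ]
```

View pics/c30.png

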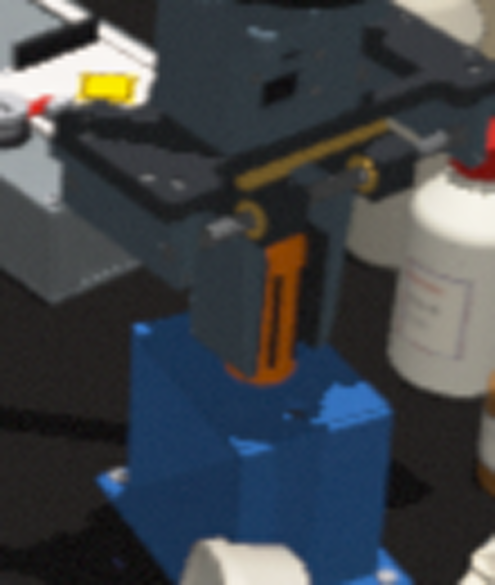

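>>> {"api": "drive_tool", "payload": {
  "moves": [
    {"claw":1,"dx":0,"dy":0.02,"dz":0.06,"yaw":0},
    {"claw":1,"dx":0,"dy":0,"dz":0.03,"yaw":0}
  ]
}}

```text
time_s: 24.1
ee_pos: [562.0, -286.0, 99.4]
ee_rot: [-179.4, -1.8, 108.6]
force: [-1.2, 0.5, 1.0]
gripper_width: 29.7
```

Contact felt on the plate (force z rose by ~2.5 N). Release gently.

>>> {"api": "drive_tool", "payload": {
  "moves": [
    {"claw":0.25,"dx":0,"dy":0,"dz":0,"yaw":0},
    {"claw":0.1,"dx":0,"dy":0,"dz":0,"yaw":0},
    {"claw":-0.2,"dx":0,"dy":0,"dz":0,"yaw":0},
    {"claw":-0.2,"dx":0,"dy":0,"dz":0,"yaw":0}
  ]
}}

```text
time_s: 24.6
ee_pos: [562.9, -286.3, 99.7]
ee_rot: [-179.5, -1.7, 108.6]
force: [0.1, 0.0, 0.1]
gripper_width: 54.2
```

```bash
python3 - <<'E'
from h import *
st();f=snap('wrist','w31')
E
```

```text
time_s 24.6
qpos [-28.43  29.04  89.68   0.9   62.92 -47.47]
ee_pos [ 562.86 -286.28   99.69]
ee_rot [-179.47   -1.75  108.62]
force [0.1  0.03 0.1 ]
torque [-0.03 -0.16  0.03]
gripper_width 54.19
```

View pics/w31.png

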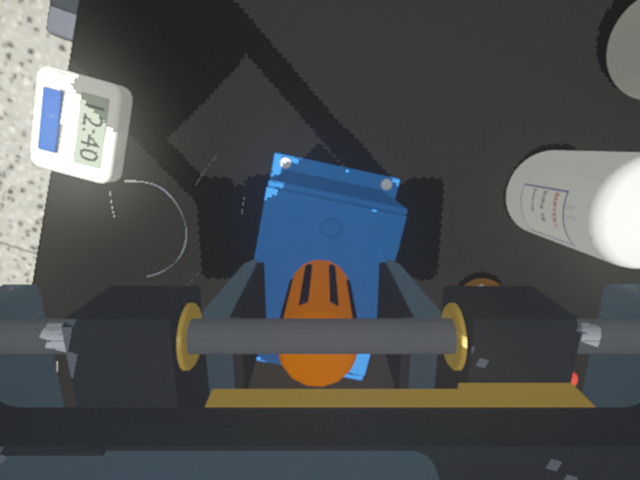

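Handle free, centred between fingers. Rise and clear away.

>>> {"api": "drive_tool", "payload": {
  "moves": [
    {"claw":-0.2,"dx":0.02,"dy":0,"dz":-0.6,"yaw":0},
    {"claw":-0.2,"dx":0.03,"dy":0,"dz":-1,"yaw":0},
    {"claw":-0.2,"dx":0.03,"dy":0,"dz":-1,"yaw":0},
    {"claw":-0.2,"dx":0.03,"dy":0,"dz":-1,"yaw":0},
    {"claw":-0.2,"dx":0.03,"dy":0,"dz":-1,"yaw":0}
  ]
}}

```text
time_s: 25.28
ee_pos: [563.5, -285.9, 196.2]
ee_rot: [-179.4, -1.8, 108.6]
force: [-0.3, -0.7, 0.0]
gripper_width: 54.6
```

>>> {"api": "drive_tool", "payload": {
  "moves": [
    {"claw":-0.2,"dx":0,"dy":0,"dz":-1,"yaw":0},
    {"claw":-0.2,"dx":0,"dy":-1,"dz":-0.5,"yaw":0},
    {"claw":-0.2,"dx":0,"dy":-1,"dz":0,"yaw":0},
    {"claw":-0.2,"dx":0,"dy":-1,"dz":0,"yaw":0},
    {"claw":-0.2,"dx":0,"dy":-1,"dz":0,"yaw":0}
  ]
}}

```text
time_s: 25.9
ee_pos: [483.1, -313.7, 230.0]
ee_rot: [-179.5, -1.7, 108.7]
force: [-0.1, 0.5, -0.3]
gripper_width: 54.8
```

>>> {"api": "drive_tool", "payload": {
  "moves": [
    {"claw":-0.2,"dx":0,"dy":-1,"dz":0,"yaw":0},
    {"claw":-0.2,"dx":0,"dy":-1,"dz":0,"yaw":0},
    {"claw":-0.2,"dx":0,"dy":-1,"dz":0,"yaw":0},
    {"claw":-0.2,"dx":0,"dy":-0.5,"dz":0,"yaw":0},
    {"claw":-0.2,"dx":0,"dy":0,"dz":0,"yaw":0}
  ]
}}

```text
time_s: 26.52
ee_pos: [409.7, -338.2, 230.2]
ee_rot: [-179.4, -1.7, 108.5]
force: [0.6, 0.4, 0.1]
gripper_width: 54.8
```

```bash
python3 - <<'E'
from h import *
st();g=snap('side','s32');f=snap('top','t32')
a=cv2.resize(f['color'][160:320,260:520],None,fx=3,fy=3,interpolation=cv2.INTER_CUBIC)
cv2.imwrite('pics/c32.png',a)
cv2.imwrite('pics/c33.png',cv2.resize(g['color'][220:400,220:460],None,fx=3.3,fy=3.3,interpolation=cv2.INTER_CUBIC))
E
```

```text
time_s 26.52
qpos [-41.03  14.72  92.43   0.41  74.62 -59.63]
ee_pos [ 409.73 -338.17  230.16]
ee_rot [-179.45   -1.72  108.48]
force [0.62 0.43 0.05]
torque [-0.01 -0.12  0.01]
gripper_width 54.78
```

View pics/c32.png

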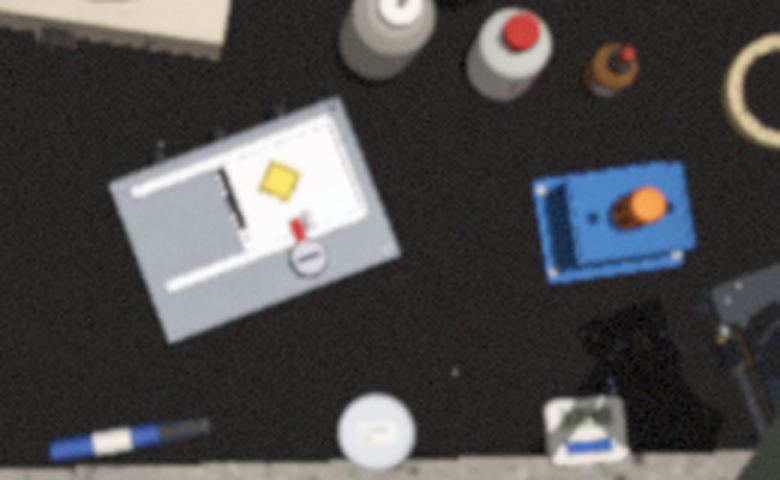

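View pics/c33.png

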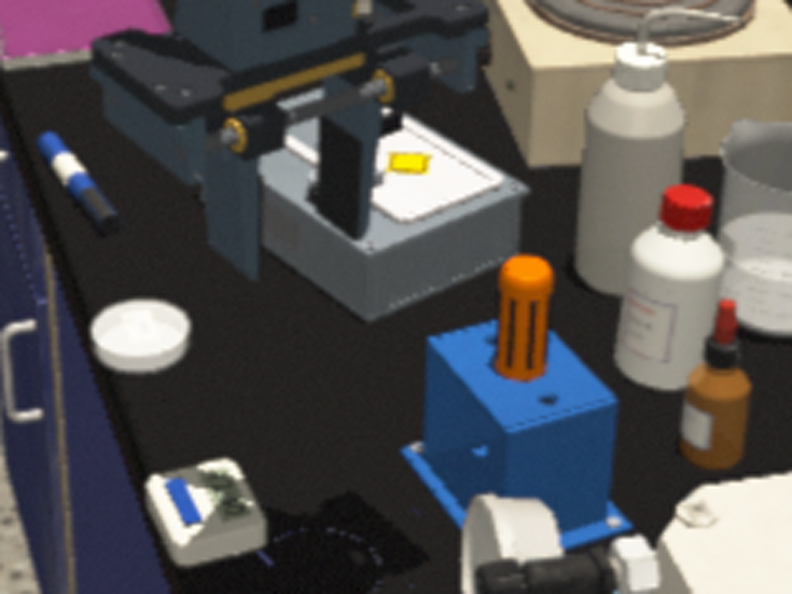

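```bash
python3 - <<'E'
from h import *
f=load('w23');a=f['color'][170:250,270:360]
cv2.imwrite('pics/c34.png',cv2.resize(a,None,fx=7,fy=7,interpolation=cv2.INTER_CUBIC))
E
```

```text
(no output)
```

View pics/c34.png

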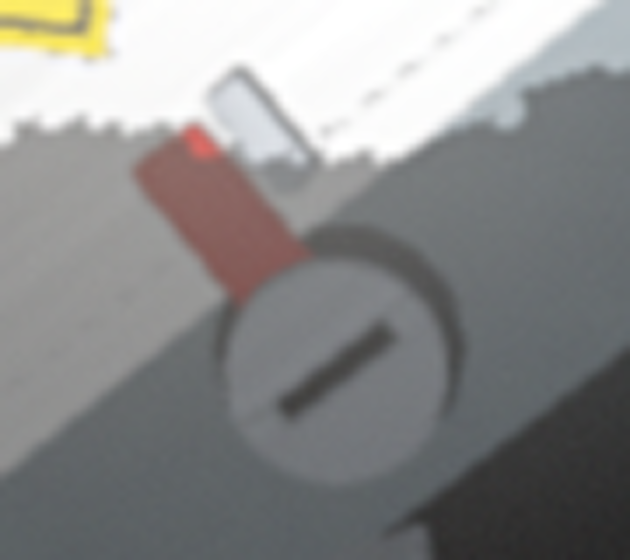

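```bash
python3 - <<'E'
from h import *
lockang('w23',(283,410),(393,332),270,170,7,69)
lockang('w23',(30,447),(372,182),270,170,7,58)
lockang('w23',(238,300),(137,175),270,170,7,66)
print(job.job_done())
E
```

```text
dir -72.9 [530.7 -23.2  69. ]
dir -71.0 [541.1  -7.2  58. ]
dir 18.8 [552.6 -10.7  66. ]
the job is handed in; nothing more can be done
None
```

I shut the cover, turned the lock to its stop with the screwdriver, hung the screwdriver back, and handed the job in at about 26.5 s of the 72 s allowed.

- **Cover:** I pushed it shut with the closed fingers until it met the end stop, with about 38 N measured on the tool. That is much more than the 2 N it needs and close to the 40 N limit, but only the fingertips pressed on it. The last top view shows the compartment covered.
- **Lock:** The blade went into the slot with no measurable extra downward force. I turned it clockwise until the torque rose to about 0.3 N m, well above the lock's 0.08 N m friction. After lifting the blade out, the tongue measured about 19° and the slot about -73°. Fully locked would be 20° and -70°, so both agree within the image error. The tongue lies across the cover beside the lug.
- **Screwdriver:** It is back in the middle hole. I felt the shoulder touch the plate before releasing. The last top and side views show it upright, looking as it did at the start.
- **Other things:** In the last pictures the other things look to be where they were, though I compared them only by eye. The arm was clear of everything when I handed in.
- **Disagreement in the checks:** The side camera put the blade tip several mm off from the wrist camera while I was aligning it over the slot. I went by the wrist camera, and the blade's fit in the slot bore that out.

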